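Put the turned nesting set away in the stock drawer

ROBOT

A 6-joint arm with a two-finger parallel gripper is mounted at the origin on the work surface. World frame = base frame: x ahead of the robot, y to its left, z up, the work surface at z = 0. Lengths are in m, angles in rad, forces in N, time in s.
With the tool pointing down it reaches from about 0.3 to 0.825 m from the base axis. Payload 5.4 kg.
Tool frame: the origin (TCP) lies midway between the tips of the shut fingers; the grasp point (between the pads) lies 19 mm behind it; z points along the fingers, y is the line along which they close (so a half turn about z gives the same grasp; the last joint's range is limited). The gripper opens to 92 mm and grips with 3 to 60 N. Pads are 20 mm wide; open, the fingers measure 128 mm over their backs; the gripper's body (75 mm by 189 mm) begins 69 mm behind the grasp point.
Start: joints at [1.043, 0.158, 1.597, -0, 1.386, -0.21], TCP at [0.18, 0.546, 0.185] pointing down, gripper open.
Joint ranges: [-2.91, 2.91], [-0.94, 2.29], [0.18, 2.7], [-1.29, 4.43], [0.17, 2.64], [-3, 3]. Speed limits (rad/s): [2.57, 2.57, 3.14, 3.14, 3.14, 3.14].

INTERFACE

Orientations are given as [roll, pitch, yaw] about the fixed x, y, z axes, in that order (R = Rz(yaw) Ry(pitch) Rx(roll)).
In Python, from station import telemetry, eyes, ticket gives the robot as it stands.
- The arm moves only by the shell command python3 -m inch 'ROWS' [OPENING] [FORCE]. ROWS is JSON, a list that holds one entry, the list of rows, each a list of 6 numbers: the shift along the tool's x, y, z in units of 0.1 m (1.0 is 0.1 m), then the turn, a rotation vector about the tool's x, y, z in units of 0.5 rad (1.0 is 0.5 rad). In form: [[[tx, ty, tz, rx, ry, rz], ...]]. A call has 1 to 10 rows; each row is the pose to reach, as a shift and turn from the pose commanded when the call began, along the tool's axes at that moment; what a row does not reach only later rows make up. A row lasts 1/10 s, in which the tool goes at most 50 mm and 8.59 degrees, less where a joint would pass 70% of its speed; a pose out of reach is approached as far as the arm can. A call with a number of a shift or a turn outside -1 to 1 is refused whole. A call with a gripper value outside its range is refused whole. OPENING is the opening, from 0 (shut) to 1 (fully open), set as the call begins (- or left out, the last holds). The fingers move at their own pace and stop on an object; FORCE is the grip in N (left out, the last holds). Time passes only in rows, so rows that repeat a pose let the fingers close. It gives the time, the measured TCP pose, the force, the opening and the grip force at its end, in the units of the state.
- telemetry.state(): the state, without advancing time (a new reading comes with each control period).
- eyes.grab_frame(name): name is "scene" or "top"; returns a dict with "pixels" (480x640x3 uint8, red, green, blue), "range_z" (480x640 float32, m along the optical axis (not along the pixel's ray), 0 where there is no reading), "mtx" (3x3 intrinsics, pixels), "world_from_camera" (4x4, takes a point from camera to world coordinates). Camera axes: x right, y down, z forward; pixel columns grow to the right and rows downward; lengths in m; the calibration is good to about 2 mm. A picture is of the moment at which its call begins.
- ticket.close_job(): hands the job in; it is judged then, once.
The state is a dict: "time": time; "q": joint angles; "joint_vel": joint speeds; "tau": joint torques, N m; "tcp_pos": TCP position; "tcp_rot": TCP orientation; "ft_force": force on the tool from outside, world axes, zero at the start; "ft_torque": the same for the moment, N m; "grip_width": finger opening in m; "gripper_force": force on a finger pad.
Only numpy, scipy, OpenCV 4.12 (cv2) and the standard library are available. Lean on these libraries where they do the work, as an engineer would, in place of code of your own. Each camera call takes 0.05 s, during which the arm holds its last target. There are 200 camera calls.

TASK

The walnut nesting bowls are finished; most stand about the bench, and one is already in the closed stock drawer. Pull the drawer right out to its stop, pack all the walnut bowls into it as one set, the largest standing on the drawer floor and each smaller one upright and fully down inside the next larger one (take the one in the drawer out first if it is in the way), then push the drawer fully shut with the set still nested. Leave everything else on the bench where it is.

Things in the scene. Friction and masses are not known exactly. Their poses are not given: they have to be found in the camera images.
- drawer (a joint): Travel (m) of the one deep drawer of a low grey wooden stock cabinet fixed to the bench (240 wide, 145 high, 284 deep): 0 = shut, 0.180 = right out at its stop. Friction about 2 N, light damping; stays where left, may start up to 30 mm ajar. The opening under the cabinet's top is 101 above the drawer floor; a nested set of five bowls stands 80 high.
- drawer_floor (a point): Point on the drawer floor's upper face, 30 above the bench, at the middle of the front's inner face; moves with the drawer. x points into the cabinet (the drawer slides out along -x), y along the front, z up. Inside the floor reaches x = 0 to 245, y = -94 to 94; side walls rise 66, the pale front (236 wide, 16 thick) 107. Fully out, x = 0 to 180 is clear of the carcass.
- drawer_handle (a point): Middle of the dark steel bar handle on the drawer front, 112 above the bench, 33 below the cabinet's top: round bar 11 thick, 110 long along y, its centre 35 off the front's outer face, on two 8 mm stalks 47 either side of the middle. Can be pinched or hooked from above. Moves with the drawer; axes as drawer_floor's.
- bowl_A: Dark walnut bowl, size 1 of 5 (largest), about 135 g. 136 across the rim, 118 across the foot, 36 high; wall 8 thick, nearly upright above 14; floor 9 thick. Origin at the centre of its underside, z up.
- bowl_B: Dark walnut bowl, size 2 of 5, about 105 g; may be absent (None from the start). 112 across the rim, 94 across the foot, 38 high; wall 8 thick, nearly upright above 14; floor 9 thick. Origin at the centre of its underside, z up. In a larger bowl it sits on that bowl's floor, 9 above its underside, its rim at least 11 above the larger rim, with 3 or more play.
- bowl_C: Dark walnut bowl, size 3 of 5, about 80 g. 88 across the rim, 70 across the foot, 40 high; wall 8 thick, nearly upright above 14; floor 9 thick. Origin at the centre of its underside, z up. It starts in the drawer. In a larger bowl it sits on that bowl's floor, 9 above its underside, its rim at least 11 above the larger rim, with 3 or more play.
- bowl_D: Dark walnut bowl, size 4 of 5, about 55 g; may be absent (None from the start). 64 across the rim, 52 across the foot, 42 high; wall 8 thick, nearly upright above 14; floor 9 thick. Origin at the centre of its underside, z up. In a larger bowl it sits on that bowl's floor, 9 above its underside, its rim at least 11 above the larger rim, with 3 or more play.
- bowl_E: Dark walnut bowl, size 5 of 5 (smallest), about 35 g; may be absent (None from the start). 40 across the rim, 32 across the foot, 44 high; wall 8 thick, nearly upright above 14; floor 9 thick. Origin at the centre of its underside, z up. In a larger bowl it sits on that bowl's floor, 9 above its underside, its rim at least 11 above the larger rim, with 3 or more play.
- wax_tin: Flat brass-coloured wax tin, 72 across, 42 high. Origin at the underside. Not part of the job: leave it where it is.
- glue_bottle: White glue bottle with a yellow cap, 48 across, 125 high. Origin at the underside. Not part of the job: leave it where it is.
- gouge: Turning gouge lying flat: wooden handle 170 long toward its -x, steel blade 165 long toward +x, 31 high; origin at the ferrule. Origin at the underside. Not part of the job: leave it where it is.
- sanding_block: Cork sanding block with red grit sheet, 65 x 110 x 24. Origin at the underside. Not part of the job: leave it where it is.
- bench_brush: Bench brush lying along its x, about 200 long, 40 wide. Origin at the underside. Not part of the job: leave it where it is.
- saucer: White saucer, 110 across, 16 high. Origin at the underside. Not part of the job: leave it where it is.
- beech_blank: Pale beech blank, 58 x 42 x 42. Origin at the underside. Not part of the job: leave it where it is.
Things that resemble listed ones, but are neither listed nor needed, are in the scene too. Leave any blue, orange or purple look-alike of the bowl_D alone.

How it is judged:
By the outcome, as a careful person would: the job done as asked, in the order asked, and still so for the second after the job is handed in, with the robot touching nothing.
Of bowl_B, bowl_D, bowl_E only 1 to 3 are there at a start; the rules pass over those that are not, and their reading is None.
At some moment in a run one of bowl_A, bowl_B, bowl_C, bowl_D, bowl_E may be knocked a few centimetres aside while the robot is not near it.
Once in a run the grip may slacken for a moment while it holds something.
It also fails if it takes over 210 s, if anything falls off the work surface, if the arm or the gripper's body presses on something with over 40 N, if the wrist force passes 120 N, or if a joint passes its speed limit or range.

## Working session

There is one attempt and no reset: what is moved stays moved. The work goes in short steps, Python scripts to look and compute and a shell command to move; the robot and the scene stay as the last step left them, time stands still between calls to the robot, and variables do not carry over. Pictures are saved under pics/ and viewed, at most 14 in all, crops included, and the job is handed in when it is done.

```bash
ls; mkdir -p pics
cat > h.py <<'E'
import numpy as np, cv2
from station import telemetry, eyes, ticket
from scipy.spatial.transform import Rotation as R
def grab(n,fn=None,crop=None,scale=1):
    f=eyes.grab_frame(n)
    np.savez('/tmp/%s.npz'%n,**f)
    if fn: save(f,fn,crop,scale)
    return f
def load(n): return dict(np.load('/tmp/%s.npz'%n))
def save(f,fn,crop=None,scale=1):
    im=f['pixels'][:,:,::-1]
    if crop: u0,v0,u1,v1=crop; im=im[v0:v1,u0:u1]
    cv2.imwrite('pics/'+fn,cv2.resize(im,None,fx=scale,fy=scale,interpolation=cv2.INTER_CUBIC))
def cloud(f):
    z=f['range_z']; K=f['mtx']; v,u=np.mgrid[:480,:640]
    p=np.stack([(u-K[0,2])/K[0,0]*z,(v-K[1,2])/K[1,1]*z,z,np.ones_like(z)],-1)
    w=(p@f['world_from_camera'].T)[...,:3]; w[z==0]=np.nan
    return w
def st():
    s=telemetry.state(); print({k:np.round(s[k],3).tolist() for k in ('time','q','tcp_pos','tcp_rot','ft_force','grip_width','gripper_force')}); return s
E
python3 - <<'E'
from h import *
st()
for n in('scene','top'):
    f=grab(n,n+'0.png',scale=1.25); print(np.round(f['world_from_camera'],3).tolist(), f['mtx'].tolist())
E
```

```text
pics
{'time': 0.0, 'q': [1.043, 0.159, 1.598, -0.0, 1.386, -0.21], 'tcp_pos': [0.179, 0.546, 0.184], 'tcp_rot': [-3.14, -0.0, 2.824], 'ft_force': [-1.018, -0.645, -0.083], 'grip_width': 0.092, 'gripper_force': 0.0}
[[0.851, 0.333, -0.406, 1.108], [0.525, -0.535, 0.662, -0.975], [0.003, -0.776, -0.63, 0.944], [0.0, 0.0, 0.0, 1.0]] [[499.6619438735414, 0.0, 325.3973309682726], [0.0, 499.6619438735414, 244.18562817758828], [0.0, 0.0, 1.0]]
[[0.028, -0.989, 0.145, 0.423], [-0.999, -0.03, -0.012, -0.053], [0.016, -0.145, -0.989, 1.17], [0.0, 0.0, 0.0, 1.0]] [[483.92400938133176, 0.0, 326.4342138638721], [0.0, 483.92400938133176, 236.12110332491054], [0.0, 0.0, 1.0]]
```

View pics/scene0.png

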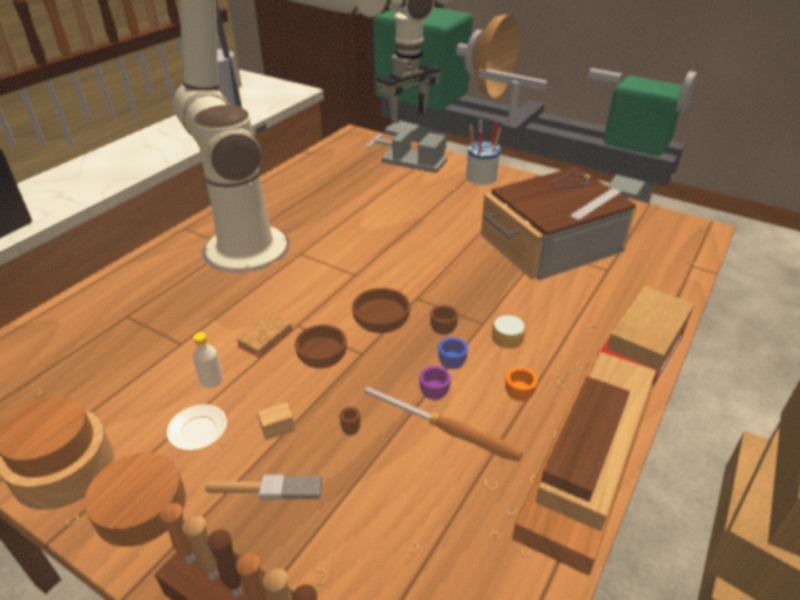

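View pics/top0.png

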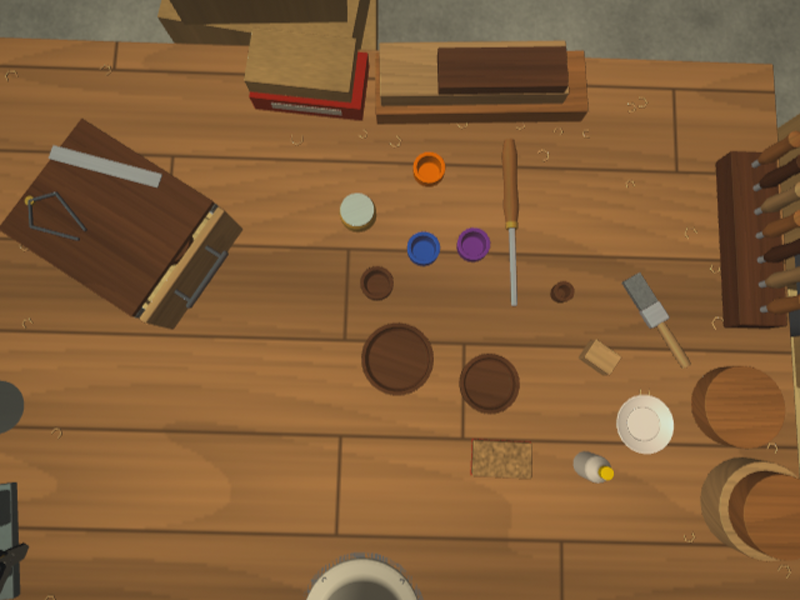

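Top picture (800-wide): walnut bowls A (398,358), B (490,383), D (377,283), E (562,292). The blue (423,248), purple (473,244) and orange (429,168) cups are look-alikes of D. The wax tin is at (357,211). The drawer is slightly ajar, with the handle bar running from (180,303) to (222,250). I choose the brown cup at (377,283) as D and will check it in a crop.

```bash
cat >> h.py <<'E'
def ring(f,pt,rad,zlo,zhi,dia):
    """fit circle (known outer dia) to the rim points near world xy pt"""
    from scipy.optimize import least_squares
    w=cloud(f); m=(np.hypot(w[...,0]-pt[0],w[...,1]-pt[1])<rad)&(w[...,2]>zlo)&(w[...,2]<zhi)
    p=w[m][:,:2]; rm=dia/2-.004
    r=least_squares(lambda c:np.hypot(*(p-c).T)-rm,p.mean(0),loss='soft_l1',f_scale=.003)
    return r.x,len(p),np.median(w[m][:,2])
def px(f,u,v):
    return cloud(f)[int(v),int(u)]
E
python3 - <<'E'
from h import *
f=load('top')
for n,u,v,d,h in(('A',398,358,.136,.036),('B',490,383,.112,.038),('D',377,283,.064,.042),('E',562,292,.040,.044)):
    p=px(f,u/1.25,v/1.25); print(n,p.round(3),ring(f,p,d/2+.015,h-.006,h+.006,d))
w=cloud(f)
m=(abs(w[...,2]-.145)<.006)&(w[...,1]>.2)&(w[...,0]>.3); 
p=w[m][:,:2].astype(np.float32); r=cv2.minAreaRect(p); print('cab',r,cv2.boxPoints(r).round(3).tolist(),len(p))
m=(abs(w[...,2]-.137)<.004)&(w[...,1]>.1)&(w[...,0]>.3);p=w[m][:,:2].astype(np.float32); print('front top',len(p), cv2.minAreaRect(p))
c=np.array([201,277])/1.25
for du in range(-3,4): print([np.round(px(f,c[0]+du,c[1]+dv),3).tolist() for dv in(0,)])
m=(abs(w[...,2]-.115)<.006)&(w[...,1]>.1)&(w[...,1]<.35)&(w[...,0]>.3);p=w[m][:,:2].astype(np.float32); print('bar',len(p),cv2.minAreaRect(p), cv2.boxPoints(cv2.minAreaRect(p)).round(3).tolist())
for n,u,v in(('wax',357,211),('blue',423,248),('pur',473,244),('or',429,168),('gougetip',514,303),('blank',600,357),('cork',502,460),('bottle',590,467)): print(n,px(f,u/1.25,v/1.25).round(3))
save(f,'crop1.png',(100,130,480,340),2)
E
```

```text
A [ 0.473 -0.051  0.009] (array([ 0.46949219, -0.04970955]), 614, np.float64(0.03573525813982126))
B [ 0.431 -0.228  0.008] (array([ 0.42860737, -0.22213964]), 500, np.float64(0.037569887980918426))
D [ 0.617 -0.005  0.008] (array([ 0.61106274, -0.0062863 ]), 250, np.float64(0.042021369593592706))
E [ 0.61  -0.366  0.01 ] (array([ 0.60500178, -0.36051931]), 147, np.float64(0.04356155720983024))
cab ((0.6943007707595825, 0.4548877477645874), (0.3179225027561188, 0.24022801220417023), 59.27731704711914) [[0.5099999904632568, 0.3799999952316284], [0.7160000205039978, 0.25699999928474426], [0.8790000081062317, 0.5299999713897705], [0.671999990940094, 0.652999997138977]] 14113
front top 1028 ((0.6888841390609741, 0.44618523120880127), (0.29744890332221985, 0.23959659039974213), 59.22724914550781)
[[0.608, 0.322, 0.073]]
[[0.609, 0.323, 0.065]]
[[0.61, 0.322, 0.06]]
[[0.611, 0.322, 0.053]]
[[0.612, 0.32, 0.052]]
[[0.614, 0.322, 0.04]]
[[0.614, 0.319, 0.04]]
bar 536 ((0.6334726810455322, 0.2913655936717987), (0.06072472780942917, 0.18672803044319153), 69.5763168334961) [[0.5350000262260437, 0.29499998688697815], [0.7099999785423279, 0.23000000417232513], [0.7319999933242798, 0.28700000047683716], [0.5569999814033508, 0.35199999809265137]]
wax [0.751 0.037 0.044]
blue [ 0.69  -0.093  0.007]
pur [ 0.7   -0.191  0.01 ]
or [ 0.852 -0.102  0.014]
gougetip [ 0.585 -0.272  0.015]
blank [ 0.485 -0.429  0.041]
cork [ 0.289 -0.248  0.023]
bottle [ 0.29  -0.393  0.086]
```

View pics/crop1.png

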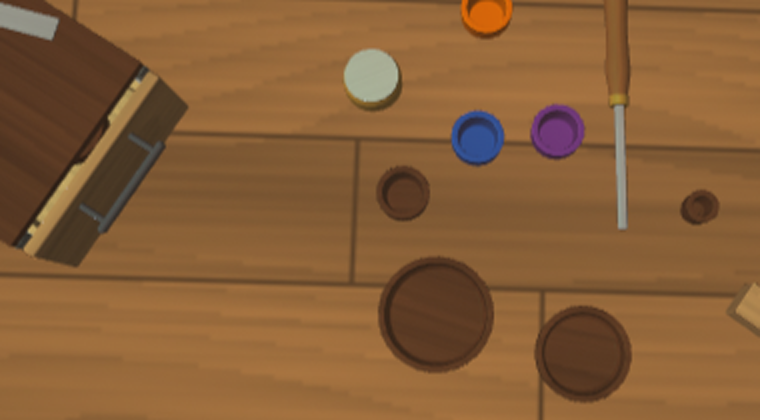

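The crop confirms D as the plain brown cup at (403,192). The handle bar runs from (102,228) to (160,145) in the crop. Next I work out the handle position.

```bash
cat >> h.py <<'E'
def ray(f,u,v,z):
    T=f['world_from_camera'];K=f['mtx']
    d=T[:3,:3]@np.array([(u-K[0,2])/K[0,0],(v-K[1,2])/K[1,1],1]); o=T[:3,3]
    return o+d*(z-o[2])/d[2]
def plan(x,y,z,yaw):
    """turn in place first (rz units), then shift in the turned tool axes (0.1 m units)"""
    s=telemetry.state(); r=R.from_euler('xyz',s['tcp_rot'])
    cur=s['tcp_rot'][2]; d=(yaw-cur+np.pi)%(2*np.pi)-np.pi
    if abs(d)>np.pi/2: d-=np.sign(d)*np.pi
    new=R.from_euler('xyz',[np.pi,0,cur+d])
    q1=np.arctan2(y,x); q6=(np.pi/2+q1-(cur+d)+np.pi)%(2*np.pi)-np.pi
    print('from',np.round(s['tcp_pos'],4),'rz units %.3f'%(-d/.5),'shift',np.round((new.inv().apply(np.array([x,y,z])-s['tcp_pos']))*10,3),'q6end %.2f'%q6,
      'tilt',np.round(np.array(s['tcp_rot'])[:2],3), 'f',np.round(s['ft_force'],1),'w %.3f'%s['grip_width'],'t %.1f'%s['time'])
E
python3 - <<'E'
from h import *
f=load('top'); a=ray(f,151,244,.114);b=ray(f,180,202.5,.114); c=(a+b)/2;d=b-a
print(a,b,c,np.linalg.norm(d),np.degrees(np.arctan2(d[1],d[0])))
s=load('scene'); w=cloud(f)
# robust cabinet axis: edges of top face
m=((abs(w[...,2]-.146)<.004)&(w[...,1]>.2)&(w[...,0]>.3)).astype(np.uint8); m=cv2.morphologyEx(m,cv2.MORPH_OPEN,np.ones((5,5)))>0
p=w[m][:,:2].astype(np.float32); r=cv2.minAreaRect(p); print(r,cv2.boxPoints(r).round(3).tolist())
plan(c[0],c[1],.2,2.605)
E
```

```text
[0.54947745 0.31713711 0.114     ] [0.64401302 0.26063097 0.114     ] [0.59674524 0.28888404 0.114     ] 0.11013591269401893 -30.86776005862605
((0.6991474628448486, 0.46300092339515686), (0.28923338651657104, 0.23999851942062378), 59.24183654785156) [[0.5220000147819519, 0.4000000059604645], [0.7279999852180481, 0.2770000100135803], [0.8759999871253967, 0.5260000228881836], [0.6700000166893005, 0.6489999890327454]]
from [0.1794 0.5457 0.1844] rz units 0.438 shift [-4.9   -0.073 -0.156] q6end -0.58 tilt [-3.14 -0.  ] f [-0.5 -0.5 -0.2] w 0.092 t 0.1
```

```bash
python3 -m inch '[[[0,0,-0.15,0,0,0.15],[0,0,-0.15,0,0,0.3],[0,0,-0.15,0,0,0.438]]]' 0.2 20 
for i in 1 2 3 4; do python3 -m inch '[[[-0.35,0,0,0,0,0],[-0.7,0,0,0,0,0],[-1,0,0,0,0,0]]]' >/dev/null; done
python3 -m inch '[[[-0.3,0,0,0,0,0],[-0.6,0,0,0,0,0],[-0.9,-0.07,0,0,0,0],[-0.9,-0.07,0,0,0,0],[-0.9,-0.07,0,0,0,0]]]'
python3 -c "
from h import *
plan(.597,.289,.093,2.605);grab('scene','s1.png',(330,100,530,250),4)"
```

```text
time: 0.4
tcp_pos: [0.1797, 0.5462, 0.2003]
tcp_rot: [3.142, -0.0, 2.602]
ft_force: [-0.1, 0.6, -0.0]
grip_width: 0.0701
gripper_force: 0.0
time: 2.1
tcp_pos: [0.597, 0.2893, 0.1996]
tcp_rot: [-3.141, -0.001, 2.604]
ft_force: [-0.4, -0.5, 0.7]
grip_width: 0.0184
gripper_force: 0.0
from [0.597  0.2893 0.1996] rz units -0.003 shift [-0.002 -0.002  1.066] q6end -0.58 tilt [-3.141e+00 -1.000e-03] f [-0.4 -0.5  0.7] w 0.018 t 2.1
```

View pics/s1.png

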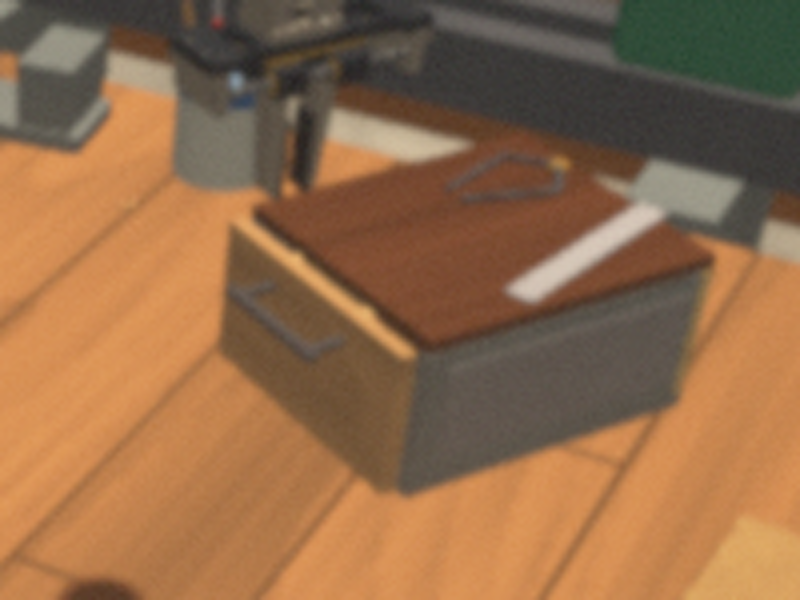

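Scene crop: handle bar middle at (285,320) and fingertips directly above it at (290,185). The front is slightly ajar. Descending.

```bash
python3 -m inch '[[[0,0,0.3,0,0,0],[0,0,0.55,0,0,0],[0,0,0.7,0,0,0],[0,0,0.8,0,0,0],[0,0,0.8,0,0,0]]]'
python3 -m inch '[[[0,0,0.1,0,0,0],[0,0,0.2,0,0,0],[0,0,0.26,0,0,0],[0,0,0.26,0,0,0]]]'
python3 -m inch '[[[0,0,0,0,0,0],[0,0,0,0,0,0],[0,0,0,0,0,0],[0,0,0,0,0,0],[0,0,0,0,0,0]]]' 0 30
```

```text
time: 2.65
tcp_pos: [0.596, 0.2898, 0.119]
tcp_rot: [-3.14, -0.002, 2.606]
ft_force: [0.0, 0.0, 0.1]
grip_width: 0.0186
gripper_force: 0.0
time: 3.05
tcp_pos: [0.5964, 0.2893, 0.0929]
tcp_rot: [-3.14, -0.001, 2.605]
ft_force: [0.3, -0.1, -0.0]
grip_width: 0.0184
gripper_force: 0.0
time: 3.55
tcp_pos: [0.5973, 0.2896, 0.0945]
tcp_rot: [3.141, 0.0, 2.605]
ft_force: [0.4, 0.5, -0.5]
grip_width: 0.0005
gripper_force: 0.0
```

The gripper closed on nothing, so I look again.

```bash
python3 -c "
from h import *
f=grab('scene');save(f,'s2.png',(360,130,480,220),6)
g=grab('top');save(g,'t2.png',(90,150,250,270),5)"
```

```text
(no output)
```

View pics/s2.png

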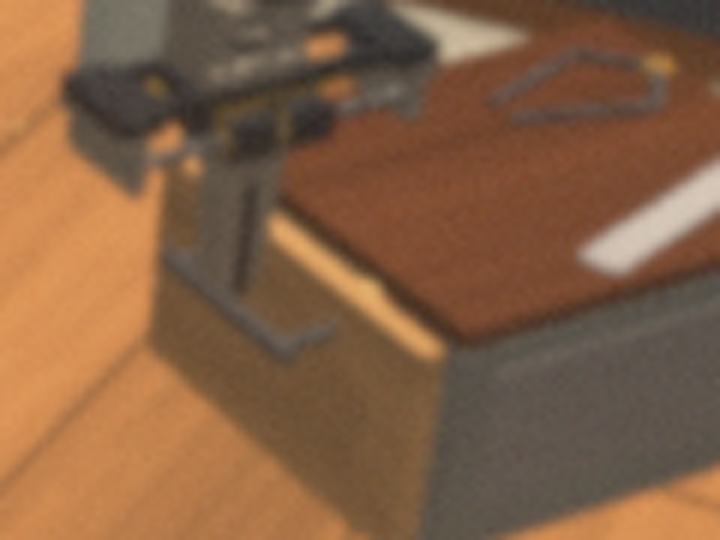

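View pics/t2.png

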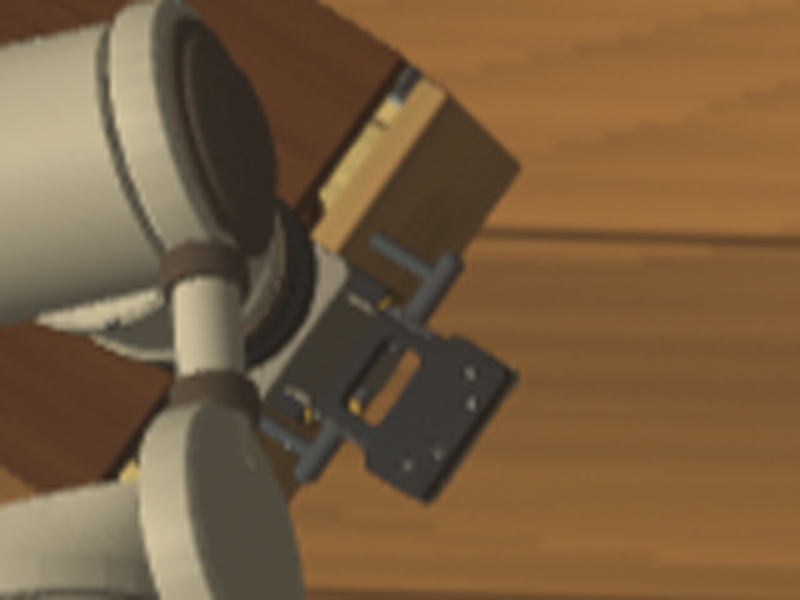

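```bash
python3 -c "
from h import *
f=load('scene');g=load('top')
a=ray(f,387.5,172.5,.112);b=ray(f,408.3,188.7,.112);print(a,b,(a+b)/2)
a=ray(g,180,202,.112);b=ray(g,152,245,.112);print(a,b,(a+b)/2)
w=cloud(g);print(w[202,176:186].round(3).tolist())
w=cloud(f);print(w[180:192,408].round(3).tolist())
st()
"
```

```text
[0.54977607 0.31541069 0.112     ] [0.64625662 0.26285785 0.112     ] [0.59801635 0.28913427 0.112     ]
[0.64556354 0.26130632 0.112     ] [0.54757568 0.31548368 0.112     ] [0.59656961 0.288395   0.112     ]
[[0.661, 0.293, 0.038], [0.661, 0.291, 0.036], [0.644, 0.264, 0.118], [0.644, 0.262, 0.119], [0.645, 0.26, 0.115], [0.645, 0.259, 0.113], [0.645, 0.256, 0.115], [0.669, 0.287, -0.001], [0.67, 0.285, -0.001], [0.669, 0.282, 0.002]]
[[0.623, 0.314, 0.109], [0.625, 0.308, 0.109], [0.621, 0.322, 0.096], [0.625, 0.311, 0.1], [0.625, 0.312, 0.096], [0.627, 0.309, 0.094], [0.639, 0.276, 0.112], [0.643, 0.267, 0.115], [0.646, 0.26, 0.116], [0.647, 0.26, 0.113], [0.647, 0.259, 0.11], [0.629, 0.309, 0.072]]
{'time': 3.65, 'q': [0.27, 0.458, 1.411, 0.0, 1.272, -0.764], 'tcp_pos': [0.597, 0.29, 0.094], 'tcp_rot': [3.141, 0.0, 2.605], 'ft_force': [-0.349, -0.625, -0.589], 'grip_width': 0.0, 'gripper_force': 0.0}
```

```bash
python3 -c "
from h import *
f=load('scene');w=cloud(f)
for v in (158,164,170,174,177): print(v,[ (u,*w[v,u].round(3).tolist()) for u in (393,396,399,402,405)])
"
```

```text
158 [(393, 0.579, 0.28, 0.19), (396, 0.594, 0.267, 0.201), (399, 0.601, 0.274, 0.2), (402, 0.604, 0.29, 0.193), (405, 0.612, 0.293, 0.194)]
164 [(393, 0.581, 0.28, 0.17), (396, 0.595, 0.27, 0.179), (399, 0.602, 0.275, 0.179), (402, 0.606, 0.289, 0.174), (405, 0.613, 0.297, 0.172)]
170 [(393, 0.582, 0.282, 0.148), (396, 0.595, 0.275, 0.156), (399, 0.602, 0.282, 0.154), (402, 0.608, 0.29, 0.152), (405, 0.604, 0.326, 0.133)]
174 [(393, 0.583, 0.282, 0.134), (396, 0.596, 0.275, 0.142), (399, 0.604, 0.28, 0.142), (402, 0.61, 0.289, 0.139), (405, 0.606, 0.326, 0.119)]
177 [(393, 0.577, 0.3, 0.112), (396, 0.597, 0.275, 0.131), (399, 0.605, 0.281, 0.131), (402, 0.61, 0.291, 0.128), (405, 0.606, 0.328, 0.107)]
```

The bar location agrees between both cameras, but the fingertips appear to end about at the bar's top. I open, go a little lower watching the force, and close again.

```bash
python3 -m inch '[[[0,0,0,0,0,0],[0,0,0,0,0,0],[0,0,0,0,0,0]]]' 0.22 20
python3 -m inch '[[[0,0,0.05,0,0,0],[0,0,0.1,0,0,0],[0,0,0.13,0,0,0],[0,0,0.13,0,0,0]]]'
python3 -m inch '[[[0,0,0,0,0,0],[0,0,0,0,0,0],[0,0,0,0,0,0],[0,0,0,0,0,0]]]' 0 20
```

```text
time: 3.95
tcp_pos: [0.5972, 0.2896, 0.0943]
tcp_rot: [-3.142, -0.0, 2.605]
ft_force: [-0.4, -0.4, 0.4]
grip_width: 0.0199
gripper_force: 0.0
time: 4.35
tcp_pos: [0.5965, 0.2894, 0.0802]
tcp_rot: [-3.14, -0.001, 2.605]
ft_force: [0.3, 0.3, -0.3]
grip_width: 0.0201
gripper_force: 0.0
time: 4.75
tcp_pos: [0.5972, 0.2895, 0.0813]
tcp_rot: [-3.141, 0.0, 2.605]
ft_force: [-0.1, -1.2, -0.8]
grip_width: 0.0099
gripper_force: 20.0
```

It is gripped (width 9.9 mm), so the tool is about 25–35 mm shorter than its telemetry suggests. I pull now and will calibrate z by touch later.

```bash
python3 -m inch '[[[0,-0.06,0,0,0,0],[0,-0.18,0,0,0,0],[0,-0.32,0,0,0,0],[0,-0.46,0,0,0,0],[0,-0.6,0,0,0,0],[0,-0.74,0,0,0,0],[0,-0.87,0,0,0,0],[0,-0.96,0,0,0,0],[0,-1,0,0,0,0],[0,-1,0,0,0,0]]]' - 40
python3 -m inch '[[[0,-0.06,0,0,0,0],[0,-0.18,0,0,0,0],[0,-0.3,0,0,0,0],[0,-0.42,0,0,0,0],[0,-0.52,0,0,0,0],[0,-0.6,0,0,0,0],[0,-0.65,0,0,0,0],[0,-0.68,0,0,0,0],[0,-0.68,0,0,0,0]]]'
python3 -m inch '[[[0,-0.03,0,0,0,0],[0,-0.06,0,0,0,0],[0,-0.06,0,0,0,0]]]'
```

```text
time: 5.75
tcp_pos: [0.5455, 0.2028, 0.0813]
tcp_rot: [-3.14, -0.0, 2.605]
ft_force: [-1.1, -2.0, -1.0]
grip_width: 0.0097
gripper_force: 40.0
time: 6.65
tcp_pos: [0.5108, 0.1445, 0.0813]
tcp_rot: [-3.14, -0.0, 2.605]
ft_force: [0.0, -1.6, -1.9]
grip_width: 0.0095
gripper_force: 40.0
time: 6.95
tcp_pos: [0.509, 0.1413, 0.0813]
tcp_rot: [3.138, 0.001, 2.604]
ft_force: [4.4, 5.1, -6.3]
grip_width: 0.0096
gripper_force: 40.0
```

At the stop. I release, rise and look.

```bash
python3 -m inch '[[[0,0,0,0,0,0],[0,0,0,0,0,0],[0,0,0,0,0,0]]]' 0.25 20
python3 -m inch '[[[0,0,-0.2,0,0,0],[0,0,-0.5,0,0,0],[0,0,-0.8,0,0,0],[0,0,-1,0,0,0]]]'
python3 -m inch '[[[0,-0.3,-0.3,0,0,0],[0,-0.6,-0.5,0,0,0],[0,-1,-0.5,0,0,0]]]'
python3 -m inch '[[[-0.2,-0.4,0,0,0,0],[-0.4,-0.8,0,0,0,0],[-0.5,-1,0,0,0,0],[-0.5,-1,0,0,0,0]]]'
python3 -c "
from h import *
f=grab('top');save(f,'t3.png',(60,80,480,360),1.9)
g=grab('scene')"
```

```text
time: 7.25
tcp_pos: [0.5082, 0.1399, 0.0816]
tcp_rot: [-3.141, 0.0, 2.605]
ft_force: [-0.3, -0.1, -0.2]
grip_width: 0.0229
gripper_force: 0.0
time: 7.65
tcp_pos: [0.509, 0.1399, 0.1839]
tcp_rot: [3.14, 0.002, 2.605]
ft_force: [-0.2, -0.2, -0.7]
grip_width: 0.0231
gripper_force: 0.0
time: 7.95
tcp_pos: [0.4585, 0.0534, 0.2351]
tcp_rot: [3.139, 0.006, 2.607]
ft_force: [0.3, -0.7, 0.2]
grip_width: 0.0235
gripper_force: 0.0
time: 8.35
tcp_pos: [0.4485, -0.0598, 0.2315]
tcp_rot: [-3.141, 0.0, 2.6]
ft_force: [-0.4, 0.1, -0.3]
grip_width: 0.0228
gripper_force: 0.0
```

View pics/t3.png

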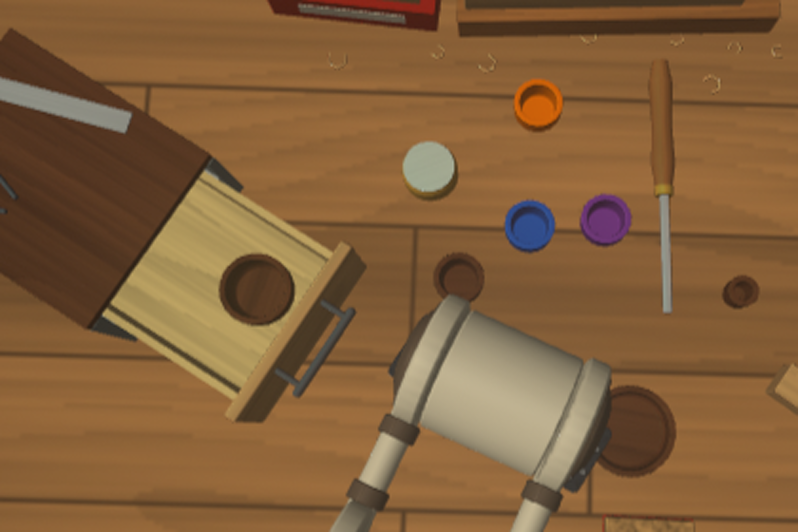

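The picture shows the drawer right out, with C alone inside at (257,289) and the front at (300,340). Now I fit the positions and plan a z-calibration touch on free bench.

```bash
cat >> h.py <<'E'
DX=np.array([.511,.859]); DY=np.array([-.859,.511]); DO=np.array([.5346,.1843])
def dl(p): d=np.array(p)-DO; return np.round([d@DX,d@DY],4)
def dw(x,y): return DO+x*DX+y*DY
E
python3 - <<'E'
from h import *
f=load('top');w=cloud(f)
c=px(f,60+257/1.9,80+289/1.9);print(c)
r=ring(f,c[:2],.06,.06,.08,.088);print('C',r,dl(r[0]))
m=(abs(w[...,2]-.137)<.005)&(np.hypot(w[...,0]-.53,w[...,1]-.18)<.15)
p=w[m][:,:2].astype(np.float32);b=cv2.minAreaRect(p);print(b,dl(b[0]))
plan(.36,.03,.12,2.605)
E
```

```text
[0.58957029 0.24203619 0.04159505]
C (array([0.58516647, 0.23603324]), 435, np.float64(0.06953048645090942)) [ 0.0703 -0.017 ]
((0.5301249623298645, 0.17826899886131287), (0.01703360676765442, 0.23485834896564484), 59.323951721191406) [-0.0075  0.0008]
from [ 0.4488 -0.0572  0.2314] rz units -0.002 shift [1.209 0.295 1.114] q6end -0.95 tilt [ 3.141 -0.   ] f [ 0.4 -0.3 -0.3] w 0.023 t 8.4
```

```bash
python3 -m inch '[[[0.3,0.1,0,0,0,0],[0.6,0.2,0,0,0,0],[0.9,0.3,0,0,0,0],[1,0.3,0,0,0,0]]]' 0 >/dev/null
python3 -m inch '[[[0.2,0,0.3,0,0,0],[0.2,0,0.6,0,0,0],[0.2,0,0.9,0,0,0],[0.2,0,1,0,0,0]]]' >/dev/null
python3 -m inch '[[[0,0,0.3,0,0,0],[0,0,0.6,0,0,0],[0,0,0.85,0,0,0],[0,0,1,0,0,0],[0,0,1,0,0,0]]]'
python3 -m inch '[[[0,0,0.1,0,0,0],[0,0,0.2,0,0,0],[0,0,0.25,0,0,0],[0,0,0.25,0,0,0]]]'
```

```text
time: 9.75
tcp_pos: [0.3599, 0.0302, 0.0302]
tcp_rot: [-3.141, -0.004, 2.605]
ft_force: [-0.7, -0.5, 0.4]
grip_width: 0.0006
gripper_force: 0.0
time: 10.15
tcp_pos: [0.3606, 0.0299, 0.0058]
tcp_rot: [-3.141, -0.001, 2.605]
ft_force: [-0.5, 0.5, 0.0]
grip_width: 0.0005
gripper_force: 0.0
```

```bash
for i in 1 2; do python3 -m inch '[[[0,0,0.03,0,0,0],[0,0,0.06,0,0,0],[0,0,0.06,0,0,0]]]' | egrep 'pos|ft'; done
python3 -c "
from h import *
f=grab('scene');save(f,'s4.png',(200,150,360,270),5)"
```

```text
tcp_pos: [0.361, 0.0298, 0.0001]
ft_force: [-0.6, -0.3, 0.2]
tcp_pos: [0.3607, 0.0299, -0.0061]
ft_force: [0.0, -0.2, -0.2]
```

View pics/s4.png

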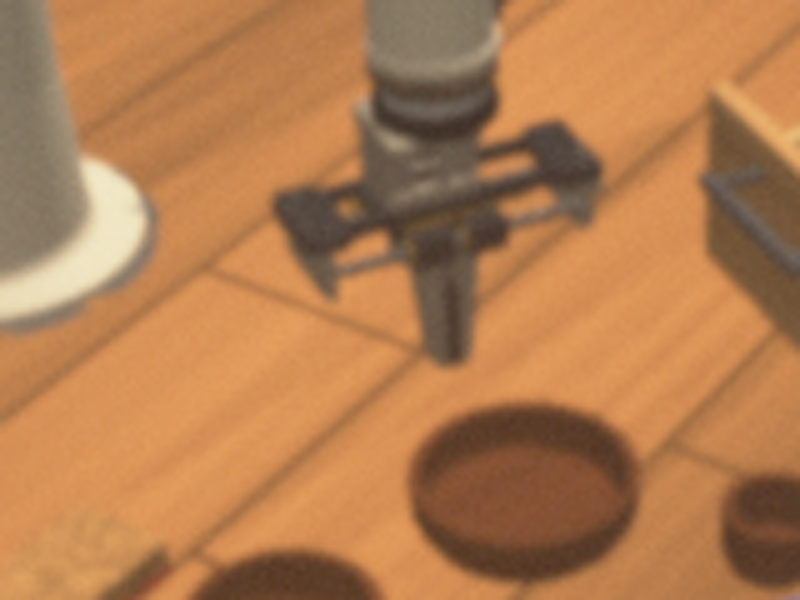

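The picture shows fingertips at (450,362), still above the bench. I continue down in small steps.

```bash
for i in 1 2 3; do python3 -m inch '[[[0,0,0.03,0,0,0],[0,0,0.06,0,0,0],[0,0,0.06,0,0,0]]]' | egrep 'pos|ft'; done
```

```text
tcp_pos: [0.3607, 0.0299, -0.0121]
ft_force: [-0.8, 0.5, 1.1]
tcp_pos: [0.3606, 0.0299, -0.0182]
ft_force: [0.5, 0.3, -0.6]
tcp_pos: [0.3607, 0.0299, -0.0241]
ft_force: [0.0, 0.0, -0.2]
```

```bash
for i in 1 2 3; do python3 -m inch '[[[0,0,0.01,0,0,0],[0,0,0.02,0,0,0],[0,0,0.02,0,0,0]]]' | egrep 'pos|ft'; done
```

```text
tcp_pos: [0.361, 0.0298, -0.0258]
ft_force: [-0.1, -1.0, 0.7]
tcp_pos: [0.361, 0.0298, -0.0278]
ft_force: [0.2, -0.1, 0.4]
tcp_pos: [0.3612, 0.0297, -0.029]
ft_force: [-4.4, 0.5, 11.4]
```

The bench is touched at telemetry −0.0285, so true tip z = telemetry + 0.0285. I lift, turn a quarter turn and plan for C.

```bash
sed -i 's/    s=telemetry.state(); r=R.from_euler/    z=z-.0285; s=telemetry.state(); r=R.from_euler/; s/if abs(d)>np.pi\/2:/if abs(d)>1.7:/' h.py
python3 -m inch '[[[0,0,-0.3,0,0,0],[0,0,-0.7,0,0,0],[0,0,-1,0,0,0]]]' 0.33 >/dev/null
python3 -m inch '[[[0,0,-0.4,0,0,0.29],[0,0,-0.8,0,0,0.58],[0,0,-1,0,0,0.86],[0,0,-1,0,0,1],[0,0,-1,0,0,1]]]' >/dev/null
python3 -m inch '[[[0,0,-0.3,0,0,0.29],[0,0,-0.5,0,0,0.58],[0,0,-0.5,0,0,0.86],[0,0,-0.5,0,0,1],[0,0,-0.5,0,0,1]]]' >/dev/null
python3 -m inch '[[[0,0,0,0,0,0.29],[0,0,0,0,0,0.58],[0,0,0,0,0,0.86],[0,0,0,0,0,1],[0,0,0,0,0,1]]]' >/dev/null
python3 -m inch '[[[0,0,0,0,0,0.14],[0,0,0,0,0,0.14],[0,0,0,0,0,0.14]]]'
python3 -c "
from h import *
p=dw(.0703,.023);print(p);plan(*p,.2,1.034)"
```

```text
time: 14.7
tcp_pos: [0.3609, 0.0298, 0.22]
tcp_rot: [-3.141, 0.0, 1.038]
ft_force: [0.2, -0.5, 0.9]
grip_width: 0.0305
gripper_force: 0.0
[0.5507663 0.2564407]
from [0.3609 0.0298 0.22  ] rz units 0.009 shift [2.918 0.472 0.485] q6end 0.97 tilt [-3.141  0.   ] f [ 0.2 -0.5  0.9] w 0.030 t 14.7
```

```bash
python3 -m inch '[[[0.3,0.15,0,0,0,0],[0.65,0.3,0,0,0,0],[1,0.47,0,0,0,0]]]' >/dev/null
python3 -m inch '[[[0.4,0,0,0,0,0],[0.7,0,0,0,0,0],[1,0,0,0,0,0]]]' >/dev/null
python3 -m inch '[[[0.4,0,0,0,0,0],[0.7,0,0,0,0,0],[0.92,0,0,0,0,0],[0.92,0,0,0,0,0]]]' >/dev/null
python3 -m inch '[[[0,0,0.3,0,0,0],[0,0,0.6,0,0,0],[0,0,0.9,0,0,0],[0,0,1,0,0,0],[0,0,1,0,0,0]]]' |egrep 'pos|ft'
python3 -c "
from h import *
p=dw(.0703,.023);plan(*p,.055,1.034)"
```

```text
tcp_pos: [0.5491, 0.2558, 0.1187]
ft_force: [-1.4, 0.5, -0.3]
from [0.5491 0.2558 0.1187] rz units 0.002 shift [0.014 0.011 0.922] q6end 0.97 tilt [-3.139e+00  3.000e-03] f [-1.4  0.5 -0.3] w 0.030 t 16.2
```

```bash
python3 -m inch '[[[0.01,0.01,0.3,0,0,0],[0.01,0.01,0.6,0,0,0],[0.01,0.01,0.8,0,0,0],[0.01,0.01,0.93,0,0,0],[0.01,0.01,0.93,0,0,0]]]' |egrep 'pos|ft'
python3 -m inch '[[[0,0,0,0,0,0],[0,0,0,0,0,0],[0,0,0,0,0,0],[0,0,0,0,0,0],[0,0,0,0,0,0]]]' 0 25
python3 -m inch '[[[0,0,-0.1,0,0,0],[0,0,-0.4,0,0,0],[0,0,-0.7,0,0,0],[0,0,-1,0,0,0],[0,0,-1,0,0,0]]]'
```

```text
tcp_pos: [0.5517, 0.2569, 0.0269]
ft_force: [-0.4, -0.5, 0.3]
time: 17.2
tcp_pos: [0.5534, 0.2574, 0.0291]
tcp_rot: [3.139, -0.002, 1.035]
ft_force: [0.4, -0.1, 6.0]
grip_width: 0.0095
gripper_force: 24.1
time: 17.7
tcp_pos: [0.5553, 0.2581, 0.1329]
tcp_rot: [3.135, -0.007, 1.035]
ft_force: [0.8, -0.3, -0.1]
grip_width: 0.0094
gripper_force: 23.9
```

```bash
python3 -m inch '[[[0,0,-0.3,0,0,0],[0,0,-0.7,0,0,0],[0,0,-0.7,0,0,0]]]' - 40 |egrep 'pos|width|ft'
python3 -c "
from h import *
plan(.3656,.0804,.2,1.034)"
```

```text
tcp_pos: [0.5549, 0.258, 0.2027]
ft_force: [0.5, 0.8, 0.2]
grip_width: 0.0092
from [0.5549 0.258  0.2027] rz units 0.002 shift [-2.494 -0.718  0.312] q6end 0.75 tilt [ 3.135 -0.007] f [0.5 0.8 0.2] w 0.009 t 18.0
```

```bash
python3 -m inch '[[[-0.2,0,0,0,0,0],[-0.5,-0.2,0,0,0,0],[-0.8,-0.4,0,0,0,0],[-1,-0.5,0,0,0,0]]]' >/dev/null
python3 -m inch '[[[-0.3,-0.1,0,0,0,0],[-0.6,-0.2,0,0,0,0],[-0.9,-0.2,0,0,0,0],[-1,-0.2,0,0,0,0]]]' >/dev/null
python3 -m inch '[[[-0.3,0,0.1,0,0,0],[-0.5,0,0.5,0,0,0],[-0.5,0,0.8,0,0,0],[-0.5,0,1,0,0,0],[-0.5,0,1,0,0,0]]]' |egrep 'pos|ft'
python3 -c "
from h import *
plan(.3656,.0804,.03,1.034)
f=grab('scene');save(f,'s5.png',(200,150,360,270),5)"
```

```text
tcp_pos: [0.3611, 0.0785, 0.0938]
ft_force: [-1.1, -0.3, -0.4]
from [0.3611 0.0785 0.0938] rz units 0.000 shift [0.039 0.028 0.923] q6end 0.75 tilt [-3.135e+00  3.000e-03] f [-1.1 -0.3 -0.4] w 0.009 t 19.3
```

View pics/s5.png

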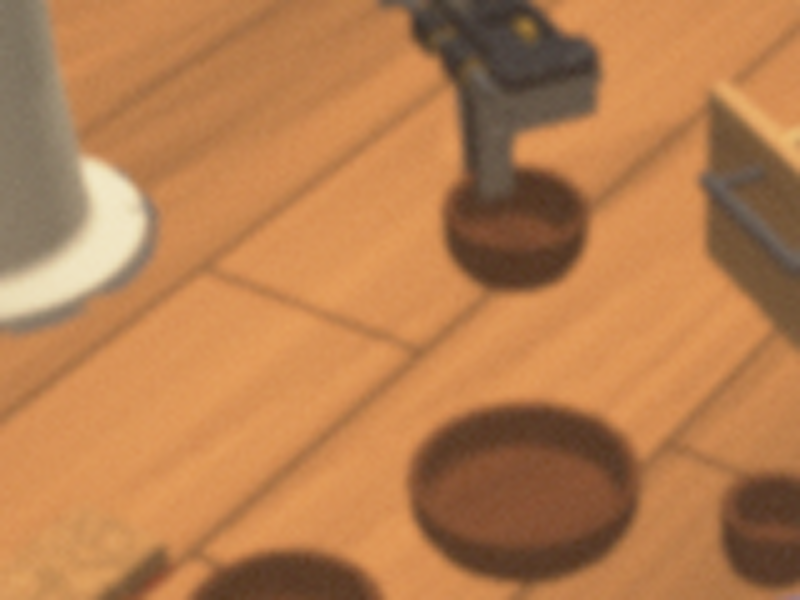

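The bowl hangs level from its left wall at (515,230), over free bench. Setting it down slowly.

```bash
python3 -m inch '[[[0.02,0.01,0.3,0,0,0],[0.04,0.03,0.6,0,0,0],[0.04,0.03,0.8,0,0,0],[0.04,0.03,0.88,0,0,0],[0.04,0.03,0.88,0,0,0]]]' |egrep 'pos|ft'
for i in 1 2 3 4; do python3 -m inch '[[[0,0,0.01,0,0,0],[0,0,0.02,0,0,0],[0,0,0.02,0,0,0]]]' |egrep 'pos|ft'; done
```

```text
tcp_pos: [0.3689, 0.0801, 0.0094]
ft_force: [-0.2, 0.3, 0.1]
tcp_pos: [0.3697, 0.0798, 0.0082]
ft_force: [-0.4, 0.2, -0.6]
tcp_pos: [0.3687, 0.0799, 0.0052]
ft_force: [0.1, 0.2, -0.8]
tcp_pos: [0.3687, 0.0799, 0.0031]
ft_force: [0.9, 0.3, -0.8]
tcp_pos: [0.3687, 0.0799, 0.0013]
ft_force: [-0.7, -0.0, 2.6]
```

```bash
python3 -m inch '[[[0,0,0,0,0,0],[0,0,0,0,0,0],[0,0,0,0,0,0]]]' 0.35 25|egrep 'width'
python3 -m inch '[[[0,0,-0.3,0,0,0],[0,0,-0.7,0,0,0],[0,0,-1,0,0,0],[0,0,-1,0,0,0]]]' >/dev/null
python3 - <<'E'
from h import *
s=grab('scene')
for n,pt,d,h in(('A',(.4695,-.0497),.136,.036),('C',(.4,.06),.088,.04)):
    r=ring(s,pt,d/2+.02,h-.005,h+.006,d); print(n,r)
    if n=='A': a=r[0]
plan(*(a+.064*DY),.13,1.034)
E
```

```text
grip_width: 0.0305
A (array([ 0.47169412, -0.05254397]), 309, np.float64(0.03442634149474677))
C (array([0.40267921, 0.05784181]), 156, np.float64(0.038438017331878016))
from [0.3708 0.0797 0.1033] rz units 0.002 shift [-0.62   0.904  0.018] q6end 0.49 tilt [ 3.137e+00 -2.000e-03] f [ 0.2 -0.  -0.2] w 0.032 t 21.8
```

```bash
python3 -m inch '[[[-0.2,0.3,0,0,0,0],[-0.4,0.6,0,0,0,0],[-0.62,0.9,0,0,0,0],[-0.62,0.9,0,0,0,0]]]' >/dev/null
python3 -m inch '[[[0,0,0.3,0,0,0],[0,0,0.5,0,0,0],[0,0,0.6,0,0,0],[0,0,0.6,0,0,0]]]' >/dev/null
python3 -c "
from h import *
plan(.4156,-.0184,.021,1.034)"
```

```text
from [ 0.4122 -0.0182  0.0392] rz units 0.003 shift [0.015 0.03  0.467] q6end 0.49 tilt [-3.137e+00  1.000e-03] f [-0.2  0.4  0.1] w 0.032 t 22.6
```

```bash
python3 -m inch '[[[0.01,0.03,0.1,0,0,0],[0.01,0.03,0.25,0,0,0],[0.01,0.03,0.4,0,0,0],[0.01,0.03,0.47,0,0,0],[0.01,0.03,0.47,0,0,0]]]' |egrep 'pos|ft'
python3 -m inch '[[[0,0,0,0,0,0],[0,0,0,0,0,0],[0,0,0,0,0,0],[0,0,0,0,0,0],[0,0,0,0,0,0]]]' 0 40|egrep 'pos|ft|gr'
python3 -m inch '[[[0,0,-0.1,0,0,0],[0,0,-0.4,0,0,0],[0,0,-0.7,0,0,0],[0,0,-1,0,0,0],[0,0,-1,0,0,0]]]'
python3 -m inch '[[[0,0,-0.3,0,0,0],[0,0,-0.7,0,0,0],[0,0,-1,0,0,0],[0,0,-1,0,0,0],[0,0,-1,0,0,0]]]'
python3 -c "
from h import *
plan(*dw(.09,.054),.23,1.034)"
```

```text
tcp_pos: [0.4172, -0.0198, -0.0062]
ft_force: [0.2, 0.1, 0.4]
tcp_pos: [0.4182, -0.0201, -0.0051]
ft_force: [-1.4, 2.3, 5.3]
grip_width: 0.0087
gripper_force: 38.0
time: 24.1
tcp_pos: [0.4208, -0.0212, 0.0986]
tcp_rot: [3.133, -0.002, 1.035]
ft_force: [1.4, -0.7, -2.4]
grip_width: 0.009
gripper_force: 38.5
time: 24.6
tcp_pos: [0.417, -0.02, 0.193]
tcp_rot: [-3.14, 0.0, 1.035]
ft_force: [0.1, 1.1, -2.5]
grip_width: 0.0094
gripper_force: 39.0
from [ 0.417 -0.02   0.193] rz units 0.001 shift [ 3.256 -0.574 -0.085] q6end 1.03 tilt [-3.14  0.  ] f [ 0.1  1.1 -2.5] w 0.009 t 24.6
```

```bash
python3 -m inch '[[[0.2,0,0,0,0,0],[0.5,-0.1,0,0,0,0],[0.8,-0.2,0,0,0,0],[1,-0.3,0,0,0,0]]]' >/dev/null
python3 -m inch '[[[0.3,-0.1,0,0,0,0],[0.6,-0.2,0,0,0,0],[0.9,-0.27,0,0,0,0],[1,-0.27,0,0,0,0]]]' >/dev/null
python3 -m inch '[[[0.3,0,0,0,0,0],[0.6,0,0,0,0,0],[0.9,0,0,0,0,0],[1,0,0,0,0,0]]]' >/dev/null
python3 -m inch '[[[0.15,0,0,0,0,0],[0.25,0,0.2,0,0,0],[0.25,0,0.5,0,0,0],[0.25,0,0.8,0,0,0],[0.25,0,0.9,0,0,0],[0.25,0,0.9,0,0,0]]]' |egrep 'pos|ft|wid'
python3 -c "
from h import *
plan(*dw(.09,.054),.056,1.034)
f=grab('top');save(f,'t6.png',(80,130,320,310),3.3)"
```

```text
tcp_pos: [0.5325, 0.287, 0.1016]
ft_force: [-0.0, -0.2, -2.0]
grip_width: 0.009
from [0.5325 0.287  0.1016] rz units 0.000 shift [0.028 0.004 0.741] q6end 1.03 tilt [-3.138  0.005] f [-0.  -0.2 -2. ] w 0.009 t 26.4
```

View pics/t6.png

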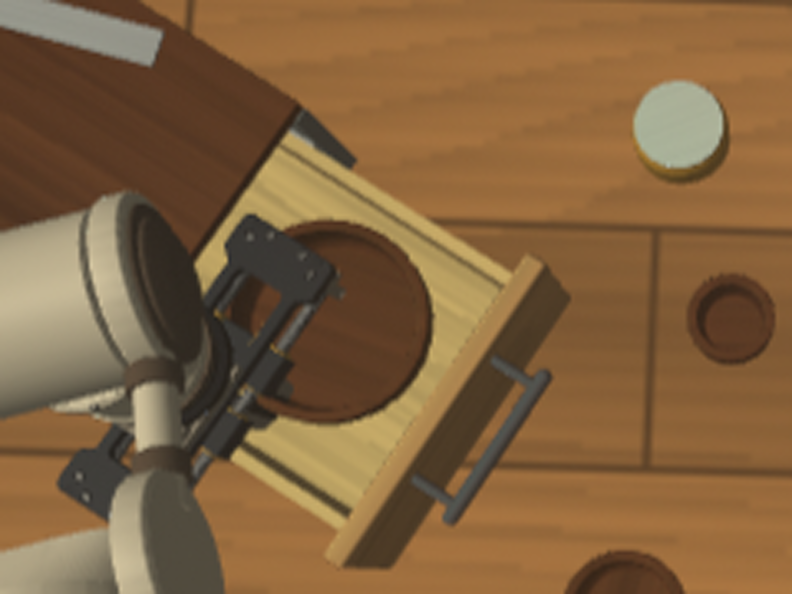

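Bowl A hangs over the drawer at (330,320), clear of the front and of the carcass. Lowering.

```bash
python3 -m inch '[[[0.01,0,0.2,0,0,0],[0.02,0,0.4,0,0,0],[0.02,0,0.58,0,0,0],[0.02,0,0.68,0,0,0],[0.02,0,0.68,0,0,0]]]' |egrep 'pos|ft'
for i in 1 2 3 4; do python3 -m inch '[[[0,0,0.01,0,0,0],[0,0,0.02,0,0,0],[0,0,0.02,0,0,0]]]' |egrep 'pos|ft'; done
```

```text
tcp_pos: [0.5354, 0.2899, 0.0362]
ft_force: [-0.0, 0.9, -2.1]
tcp_pos: [0.5363, 0.2904, 0.0353]
ft_force: [0.2, 0.6, -2.0]
tcp_pos: [0.5355, 0.2902, 0.0322]
ft_force: [-0.8, 0.8, -1.5]
tcp_pos: [0.5354, 0.2901, 0.0301]
ft_force: [0.3, 0.5, -1.5]
tcp_pos: [0.5355, 0.2902, 0.0282]
ft_force: [0.6, 0.1, -1.6]
```

```bash
for i in 1 2 3; do python3 -m inch '[[[0,0,0.01,0,0,0],[0,0,0.02,0,0,0],[0,0,0.02,0,0,0]]]' |egrep 'pos|ft'; done
```

```text
tcp_pos: [0.5356, 0.2902, 0.0263]
ft_force: [-0.2, 0.2, -1.1]
tcp_pos: [0.5358, 0.2904, 0.025]
ft_force: [-2.1, 0.1, 3.8]
tcp_pos: [0.5365, 0.2915, 0.0249]
ft_force: [-5.6, 2.5, 12.9]
```

```bash
python3 -m inch '[[[0,0,-0.02,0,0,0],[0,0,-0.02,0,0,0],[0,0,-0.02,0,0,0],[0,0,-0.02,0,0,0]]]' 0.22 25|egrep 'width|ft'
python3 -m inch '[[[0,0,-0.3,0,0,0],[0,0,-0.7,0,0,0],[0,0,-1,0,0,0],[0,0,-1,0,0,0]]]' >/dev/null
python3 -m inch '[[[0,0,-0.4,0,0,0],[0,0,-0.8,0,0,0],[0,0,-1,0,0,0]]]' 0.35 >/dev/null
python3 -m inch '[[[-0.4,0,0,0,0,0],[-0.8,0,0,0,0,0],[-1,0,0,0,0,0]]]' >/dev/null
python3 -m inch '[[[-0.4,0,0,0,0,0],[-0.8,0,0,0,0,0],[-1,0,0,0,0,0],[-1,0,0,0,0,0]]]' >/dev/null
python3 - <<'E'
from h import *
t=grab('top');s=grab('scene')
for n,pt,d,h in(('A',dw(.09,-.01),.136,.066),('B',(.4286,-.2221),.112,.038),('C',(.4027,.0578),.088,.04),('D',(.611,-.006),.064,.042),('E',(.605,-.3605),.04,.044)):
  for f in(t,s):
    try: r=ring(f,pt,d/2+.03,h-.006,h+.006,d); print(n,r, dl(r[0]) if n=='A' else '')
    except Exception as e: print(n,e)
E
```

```text
ft_force: [-0.7, 0.3, 0.4]
grip_width: 0.0203
A (array([0.58876328, 0.25728331]), 675, np.float64(0.06587091064536454)) [ 0.0904 -0.0092]
A (array([0.59756078, 0.25157276]), 173, np.float64(0.0644517285515227)) [ 0.09   -0.0197]
B (array([ 0.4286231, -0.2221358]), 506, np.float64(0.03747981902207487)) 
B (array([ 0.43099945, -0.22584042]), 318, np.float64(0.03618600303920044)) 
C (array([0.40067555, 0.06069336]), 394, np.float64(0.04004143264134852)) 
C (array([0.40307092, 0.05775452]), 177, np.float64(0.03769768046139843)) 
D (array([ 0.61113239, -0.00625459]), 251, np.float64(0.04170120245762199)) 
D (array([ 0.61402135, -0.00987145]), 157, np.float64(0.04002296510447845)) 
E (array([ 0.60509097, -0.36047107]), 152, np.float64(0.04334076019814925)) 
E (array([ 0.60802189, -0.36421962]), 132, np.float64(0.042922573636758166))
```

```bash
python3 -c "
from h import *
plan(.3851,-.1974,.088,1.034)"
```

```text
from [0.4334 0.1184 0.2236] rz units -0.000 shift [-2.961  1.2    1.641] q6end 0.06 tilt [-3.141 -0.   ] f [0.3 0.7 0.8] w 0.032 t 30.9
```

```bash
python3 -m inch '[[[-0.35,0.2,0,0,0,0],[-0.7,0.4,0,0,0,0],[-1,0.6,0,0,0,0]]]' >/dev/null
python3 -m inch '[[[-0.4,0.2,0.2,0,0,0],[-0.7,0.4,0.4,0,0,0],[-1,0.6,0.6,0,0,0]]]' >/dev/null
python3 -m inch '[[[-0.4,0,0.3,0,0,0],[-0.7,0,0.7,0,0,0],[-0.96,0,1,0,0,0],[-0.96,0,1,0,0,0],[-0.96,0,1,0,0,0]]]' >/dev/null
python3 -c "
from h import *
plan(.3851,-.1974,.028,1.034)"
```

```text
from [ 0.386  -0.1969  0.0641] rz units 0.001 shift [-0.009 -0.005  0.646] q6end 0.06 tilt [-3.14e+00 -1.00e-03] f [-0.3 -0.   0.6] w 0.032 t 32.0
```

```bash
python3 -m inch '[[[0,0,0.2,0,0,0],[0,0,0.4,0,0,0],[0,0,0.6,0,0,0],[0,0,0.65,0,0,0],[0,0,0.65,0,0,0]]]' |egrep 'pos|ft'
python3 -m inch '[[[0,0,0,0,0,0],[0,0,0,0,0,0],[0,0,0,0,0,0],[0,0,0,0,0,0],[0,0,0,0,0,0]]]' 0 40|egrep 'pos|ft|gr'
python3 -m inch '[[[0,0,-0.1,0,0,0],[0,0,-0.4,0,0,0],[0,0,-0.7,0,0,0],[0,0,-1,0,0,0],[0,0,-1,0,0,0]]]'|egrep 'pos|ft|gr|rot'
python3 -m inch '[[[0,0,-0.3,0,0,0],[0,0,-0.7,0,0,0],[0,0,-1,0,0,0],[0,0,-1,0,0,0],[0,0,-1,0,0,0]]]'|egrep 'pos|ft|gr|rot'
python3 -c "
from h import *
plan(*dw(.0908,.042),.21,1.034)"
```

```text
tcp_pos: [0.3866, -0.197, 0.0]
ft_force: [0.4, 0.1, 1.1]
tcp_pos: [0.3861, -0.1982, 0.0002]
ft_force: [0.1, -0.2, 5.9]
grip_width: 0.0083
gripper_force: 38.2
tcp_pos: [0.3879, -0.1998, 0.1037]
tcp_rot: [3.133, 0.002, 1.035]
ft_force: [0.2, -0.4, -0.6]
grip_width: 0.0078
gripper_force: 38.4
tcp_pos: [0.385, -0.1972, 0.1981]
tcp_rot: [-3.14, -0.0, 1.035]
ft_force: [-0.2, -0.2, -1.3]
grip_width: 0.0075
gripper_force: 38.7
from [ 0.385  -0.1972  0.1981] rz units 0.001 shift [ 4.951 -1.086  0.166] q6end 1.02 tilt [-3.14 -0.  ] f [-0.2 -0.2 -1.3] w 0.008 t 34.0
```

```bash
python3 -m inch '[[[0.2,0,0,0,0,0],[0.5,-0.2,0,0,0,0],[0.8,-0.4,0,0,0,0],[1,-0.5,0,0,0,0]]]' - 50 >/dev/null
python3 -m inch '[[[0.3,-0.1,0,0,0,0],[0.6,-0.3,0,0,0,0],[0.9,-0.5,0,0,0,0],[1,-0.55,0,0,0,0]]]' >/dev/null
python3 -m inch '[[[0.3,0,0,0,0,0],[0.6,0,0,0,0,0],[0.9,0,0,0,0,0],[1,0,0,0,0,0]]]' >/dev/null
python3 -m inch '[[[0.3,0,0,0,0,0],[0.6,0,0,0,0,0],[0.9,0,0,0,0,0],[1,0,0,0,0,0]]]' |egrep 'pos|gr'
python3 -m inch '[[[0.3,-0.03,0,0,0,0],[0.6,-0.03,0.2,0,0,0],[0.85,-0.03,0.5,0,0,0],[0.95,-0.03,0.7,0,0,0],[0.95,-0.03,0.75,0,0,0],[0.95,-0.03,0.75,0,0,0]]]' |egrep 'pos|gr|ft'
python3 - <<'E'
from h import *
plan(*dw(.0908,.042),.0685,1.034)
t=grab('top');save(t,'t7.png',(80,130,320,310),3.3)
s=telemetry.state()['tcp_pos']; c=np.array(s[:2])-.052*DY; print('B expected',c,dl(c))
zr=s[2]+.0285+.010
print('B',ring(t,c,.075,zr-.012,zr+.012,.112))
print('A',ring(t,dw(.0904,-.0092),.075,.060,.071,.136))
E
```

```text
tcp_pos: [0.4994, 0.2006, 0.1975]
grip_width: 0.0077
gripper_force: 48.3
tcp_pos: [0.5442, 0.2816, 0.1228]
ft_force: [-0.3, 0.3, 0.5]
grip_width: 0.0081
gripper_force: 48.3
from [0.5442 0.2816 0.1228] rz units 0.001 shift [ 0.022 -0.005  0.828] q6end 1.02 tilt [-3.14e+00  3.00e-03] f [-0.3  0.3  0.5] w 0.008 t 36.2
B expected [0.58983634 0.25534115] [ 0.0893 -0.0111]
B (array([0.58818214, 0.25819257]), 485, np.float64(0.1593664100786758))
A (array([0.58874245, 0.2579854 ]), 377, np.float64(0.06569464990517027))
```

View pics/t7.png

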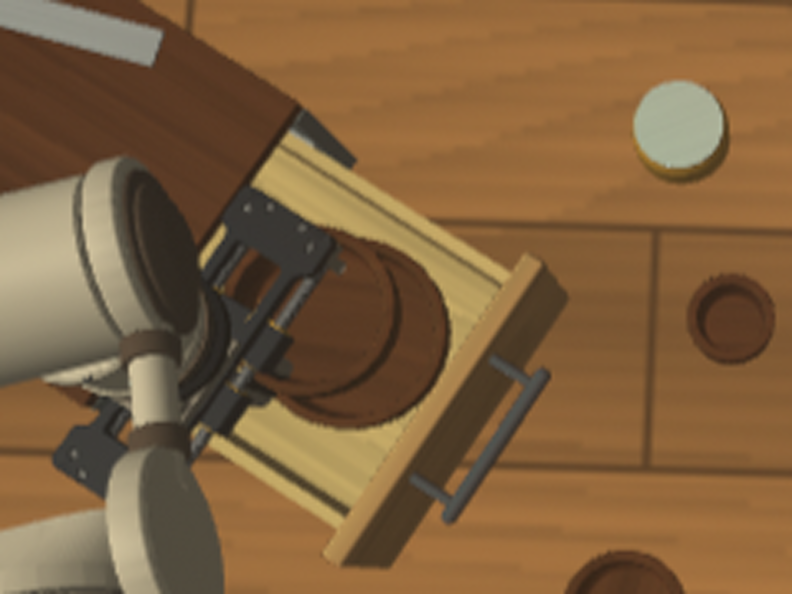

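B (rim ring at 330,315 in the picture) is held level and centred over A within about 1 mm. Lowering.

```bash
python3 -m inch '[[[0.01,0,0.2,0,0,0],[0.01,0,0.4,0,0,0],[0.01,0,0.58,0,0,0],[0.01,0,0.7,0,0,0],[0.01,0,0.7,0,0,0]]]' |egrep 'pos|ft|wid'
for i in 1 2 3 4 5; do python3 -m inch '[[[0,0,0.01,0,0,0],[0,0,0.02,0,0,0],[0,0,0.02,0,0,0]]]' |egrep 'pos|ft'; done
```

```text
tcp_pos: [0.5451, 0.2832, 0.0537]
ft_force: [-0.3, -0.6, -1.0]
grip_width: 0.0078
tcp_pos: [0.5467, 0.2842, 0.0535]
ft_force: [-1.1, -0.7, -0.7]
tcp_pos: [0.5463, 0.2841, 0.0507]
ft_force: [-1.6, -1.0, 2.1]
tcp_pos: [0.5456, 0.284, 0.0476]
ft_force: [0.0, -0.5, -2.3]
tcp_pos: [0.5456, 0.284, 0.0458]
ft_force: [-0.4, 0.2, -1.9]
tcp_pos: [0.5459, 0.284, 0.0441]
ft_force: [0.0, 0.3, -0.1]
```

```bash
for i in 1 2 3; do python3 -m inch '[[[0,0,0.01,0,0,0],[0,0,0.015,0,0,0],[0,0,0.015,0,0,0]]]' |egrep 'pos|ft'; done
```

```text
tcp_pos: [0.5459, 0.284, 0.0427]
ft_force: [-0.7, -0.8, -0.7]
tcp_pos: [0.5459, 0.284, 0.0412]
ft_force: [0.4, -1.5, -1.3]
tcp_pos: [0.5459, 0.2841, 0.0398]
ft_force: [-0.3, -1.0, 0.1]
```

```bash
python3 -m inch '[[[0,0,0,0,0,0],[0,0,0,0,0,0],[0,0,0,0,0,0],[0,0,0,0,0,0]]]' 0.22 25|egrep 'width|ft'
python3 -m inch '[[[0,0,-0.2,0,0,0],[0,0,-0.6,0,0,0],[0,0,-1,0,0,0],[0,0,-1,0,0,0]]]' >/dev/null
python3 -m inch '[[[0,0,-0.4,0,0,0],[0,0,-0.6,0,0,0]]]' 0.35 >/dev/null
python3 -m inch '[[[-0.4,0,0,0,0,0],[-0.8,0,0,0,0,0],[-1,0,0,0,0,0]]]' >/dev/null
python3 -m inch '[[[-0.4,0,0,0,0,0],[-0.8,0,0,0,0,0],[-1,0,0,0,0,0],[-1,0,0,0,0,0]]]' >/dev/null
python3 - <<'E'
from h import *
t=grab('top');s=grab('scene')
for n,pt,d,h in(('A',dw(.09,-.01),.136,.066),('B',dw(.09,-.01),.112,.077),('C',(.4027,.0578),.088,.04),('D',(.611,-.006),.064,.042),('E',(.605,-.3605),.04,.044)):
  for f in(t,s):
    r=ring(f,pt,d/2+.03,h-.004,h+.006,d); print(n,r, dl(r[0]) if n in 'AB' else '')
w=cloud(t);c=dw(.09,-.0095)
for a in range(0,360,45):
    q=c+.052*np.array([np.cos(np.radians(a)),np.sin(np.radians(a))]); m=(np.hypot(w[...,0]-q[0],w[...,1]-q[1])<.005)&(w[...,2]>.07); print(a,np.round(np.median(w[m][:,2]),4),end=' ')
g=(.4015,.059)+.040*DY; print(g); plan(*g,.09,1.034)
E
```

```text
ft_force: [0.6, -0.8, -0.5]
grip_width: 0.0206
A (array([0.58920253, 0.2585591 ]), 631, np.float64(0.0660782264258255)) [ 0.0917 -0.009 ]
A (array([0.60307986, 0.24353474]), 179, np.float64(0.06709860224692243)) [ 0.0859 -0.0286]
B (array([0.58966279, 0.26039828]), 520, np.float64(0.07707594271912954)) [ 0.0935 -0.0084]
B (array([0.59210706, 0.25713389]), 140, np.float64(0.0756613842197929)) [ 0.092  -0.0122]
C (array([0.40070861, 0.06080515]), 377, np.float64(0.04011152315939448)) 
C (array([0.40344976, 0.05756667]), 144, np.float64(0.038719992032793804)) 
D (array([ 0.61128479, -0.00627699]), 237, np.float64(0.041605327125875835)) 
D (array([ 0.6140478 , -0.00894153]), 115, np.float64(0.04072384949093788)) 
E (array([ 0.63848117, -0.37831246]), 103, np.float64(0.042935167040300426)) 
E (array([ 0.64119605, -0.38127929]), 75, np.float64(0.04313666614437717)) 
0 0.0779 45 0.0757 90 0.0764 135 0.0763 180 0.0772 225 0.0752 270 0.0766 315 0.0779 [0.36714 0.07944]
from [0.444  0.1123 0.1998] rz units -0.000 shift [-0.676 -0.493  1.383] q6end 0.75 tilt [ 3.141e+00 -1.000e-03] f [ 0.2  0.7 -0.4] w 0.033 t 41.0
```

B is seated (its rim is level at 77 mm). E was knocked and is now at about (0.64,−0.38). Now C.

```bash
python3 -m inch '[[[-0.2,-0.2,0.3,0,0,0],[-0.4,-0.35,0.6,0,0,0],[-0.68,-0.49,0.9,0,0,0],[-0.68,-0.49,1,0,0,0],[-0.68,-0.49,1,0,0,0]]]' >/dev/null
python3 -m inch '[[[0,0,0.2,0,0,0],[0,0,0.38,0,0,0],[0,0,0.38,0,0,0]]]' >/dev/null
python3 -c "
from h import *
plan(.3677,.0796,.0302,1.034)"
```

```text
from [0.3677 0.0793 0.0617] rz units 0.003 shift [ 0.002 -0.001  0.6  ] q6end 0.75 tilt [-3.141  0.   ] f [-0.1 -0.1 -0.2] w 0.032 t 41.8
```

```bash
python3 -m inch '[[[0,0,0.2,0,0,0],[0,0,0.4,0,0,0],[0,0,0.55,0,0,0],[0,0,0.6,0,0,0],[0,0,0.6,0,0,0]]]' |egrep 'pos|ft'
python3 -m inch '[[[0,0,0,0,0,0],[0,0,0,0,0,0],[0,0,0,0,0,0],[0,0,0,0,0,0],[0,0,0,0,0,0]]]' 0 45|egrep 'pos|ft|gr'
python3 -m inch '[[[0,0,-0.1,0,0,0],[0,0,-0.4,0,0,0],[0,0,-0.7,0,0,0],[0,0,-1,0,0,0],[0,0,-1,0,0,0]]]'|egrep 'pos|ft|gr|rot'
python3 -m inch '[[[0,0,-0.3,0,0,0],[0,0,-0.7,0,0,0],[0,0,-1,0,0,0],[0,0,-1,0,0,0],[0,0,-1,0,0,0]]]'|egrep 'pos|ft|gr|rot'
python3 -c "
from h import *
plan(*dw(.0928,-.0103+.04),.15,1.034)"
```

```text
tcp_pos: [0.3682, 0.0789, 0.0027]
ft_force: [-0.3, -0.9, 0.2]
tcp_pos: [0.3678, 0.0787, 0.0026]
ft_force: [0.3, 0.6, 6.8]
grip_width: 0.0082
gripper_force: 43.2
tcp_pos: [0.37, 0.0783, 0.106]
tcp_rot: [3.134, -0.003, 1.035]
ft_force: [0.1, -0.4, -0.1]
grip_width: 0.0086
gripper_force: 43.0
tcp_pos: [0.3664, 0.0787, 0.2009]
tcp_rot: [-3.141, 0.001, 1.035]
ft_force: [-1.3, -0.5, -0.5]
grip_width: 0.009
gripper_force: 43.1
from [0.3664 0.0787 0.2009] rz units 0.001 shift [2.695 0.608 0.794] q6end 1.00 tilt [-3.141e+00  1.000e-03] f [-1.3 -0.5 -0.5] w 0.009 t 43.8
```

```bash
python3 -m inch '[[[0.2,0.1,0,0,0,0],[0.5,0.3,0,0,0,0],[0.8,0.5,0,0,0,0],[1,0.6,0,0,0,0]]]' - 50 >/dev/null
python3 -m inch '[[[0.3,0,0,0,0,0],[0.6,0,0,0,0,0],[0.9,0,0,0,0,0],[1,0,0,0,0,0]]]' >/dev/null
python3 -m inch '[[[0.3,0,0,0,0,0],[0.6,0,0.2,0,0,0],[0.7,0.01,0.5,0,0,0],[0.7,0.01,0.7,0,0,0],[0.7,0.01,0.75,0,0,0],[0.7,0.01,0.75,0,0,0]]]' |egrep 'pos|gr|ft'
python3 - <<'E'
from h import *
plan(*dw(.0928,.0297),.0785,1.034)
t=grab('top');s=telemetry.state()['tcp_pos']; c=np.array(s[:2])-.040*DY; print('C expected',c,dl(c))
zr=s[2]+.0285+.010
r=ring(t,c,.06,zr-.012,zr+.012,.088);print('C',r,dl(r[0]))
r=ring(t,dw(.0935,-.0084),.064,.073,.082,.112);print('B',r,dl(r[0]))
E
```

```text
tcp_pos: [0.5557, 0.2787, 0.1248]
ft_force: [0.3, -0.3, -1.1]
grip_width: 0.0082
gripper_force: 47.9
from [0.5557 0.2787 0.1248] rz units 0.001 shift [0.009 0.004 0.748] q6end 1.00 tilt [-3.139e+00  3.000e-03] f [ 0.3 -0.3 -1.1] w 0.008 t 45.2
C expected [0.59120284 0.25856535] [ 0.0927 -0.0107]
C (array([0.58750389, 0.25853204]), 385, np.float64(0.16155966490569962)) [ 0.0908 -0.0075]
B (array([0.58992727, 0.26080351]), 302, np.float64(0.07711836729615695)) [ 0.094  -0.0084]
```

```bash
python3 -m inch '[[[0.02,0,0.2,0,0,0],[0.02,0,0.4,0,0,0],[0.02,0.01,0.55,0,0,0],[0.02,0.01,0.63,0,0,0],[0.02,0.01,0.63,0,0,0]]]' |egrep 'pos|ft|wid'
for i in 1 2 3 4 5; do python3 -m inch '[[[0,0,0.01,0,0,0],[0,0,0.02,0,0,0],[0,0,0.02,0,0,0]]]' |egrep 'pos|ft'; done
```

```text
tcp_pos: [0.5586, 0.2805, 0.0631]
ft_force: [-1.1, -0.0, -0.5]
grip_width: 0.0086
tcp_pos: [0.5596, 0.281, 0.0626]
ft_force: [0.5, -0.5, -1.4]
tcp_pos: [0.559, 0.2808, 0.0597]
ft_force: [-0.5, -0.3, 0.4]
tcp_pos: [0.559, 0.2808, 0.0576]
ft_force: [-0.8, 0.1, -0.9]
tcp_pos: [0.559, 0.2808, 0.0556]
ft_force: [-0.4, -0.3, -1.0]
tcp_pos: [0.559, 0.2808, 0.0536]
ft_force: [-0.4, -0.4, 0.1]
```

```bash
for i in 1 2 3; do python3 -m inch '[[[-0.005,0,0.01,0,0,0],[-0.005,0,0.014,0,0,0],[-0.005,0,0.014,0,0,0]]]' |egrep 'pos|ft'; done
```

```text
tcp_pos: [0.5588, 0.2804, 0.0523]
ft_force: [-0.4, 0.6, -1.3]
tcp_pos: [0.5586, 0.28, 0.051]
ft_force: [-0.2, 0.6, -0.6]
tcp_pos: [0.5587, 0.2799, 0.0507]
ft_force: [-2.1, 0.4, 4.6]
```

Contact, so I release and check.

```bash
python3 -m inch '[[[0,0,0,0,0,0],[0,0,0,0,0,0],[0,0,0,0,0,0],[0,0,0,0,0,0]]]' 0.22 25|egrep 'width|ft'
python3 -m inch '[[[0,0,-0.2,0,0,0],[0,0,-0.6,0,0,0],[0,0,-1,0,0,0],[0,0,-1,0,0,0]]]' >/dev/null
python3 -m inch '[[[0,0,-0.4,0,0,0],[0,0,-0.5,0,0,0]]]' 0.35 >/dev/null
python3 -m inch '[[[-0.4,0,0,0,0,0],[-0.8,0,0,0,0,0],[-1,0,0,0,0,0]]]' >/dev/null
python3 -m inch '[[[-0.4,0.2,0,0,0,0],[-0.8,0.5,0,0,0,0],[-1,1,0,0,0,0],[-1,1,0,0,0,0]]]' >/dev/null
python3 - <<'E'
from h import *
t=grab('top');s=grab('scene')
for n,pt,d,h in(('A',dw(.09,-.01),.136,.066),('B',dw(.09,-.01),.112,.077),('C',dw(.093,-.01),.088,.088),('D',(.611,-.006),.064,.042),('E',(.64,-.38),.04,.044)):
  for f in(t,s):
    r=ring(f,pt,d/2+.02,h-.004,h+.006,d); print(n,r, dl(r[0]) if n in 'ABC' else '')
d=np.array((.6127,-.0076)); 
plan(*(d+.028*DY),.1,1.034)
E
```

```text
ft_force: [-0.5, -0.1, -0.0]
grip_width: 0.0202
A (array([0.58940127, 0.2565369 ]), 444, np.float64(0.06597673808854299)) [ 0.0901 -0.0102]
A (array([0.58781203, 0.23271166]), 126, np.float64(0.0670904323285424)) [ 0.0688 -0.021 ]
B (array([0.58919164, 0.25859222]), 312, np.float64(0.07743256500311524)) [ 0.0917 -0.0089]
B (array([0.5904875 , 0.25945034]), 216, np.float64(0.07693625963325862)) [ 0.0931 -0.0096]
C (array([0.59052471, 0.25939802]), 213, np.float64(0.08817202164786475)) [ 0.0931 -0.0097]
C (array([0.59282873, 0.25685489]), 131, np.float64(0.08627277894501684)) [ 0.0921 -0.0129]
D (array([ 0.61107102, -0.00676793]), 207, np.float64(0.041862691166809185)) 
D (array([ 0.6136886 , -0.00977931]), 117, np.float64(0.04092791826125686)) 
E (array([ 0.63887616, -0.37819155]), 145, np.float64(0.04391864065760287)) 
E (array([ 0.64140907, -0.38213676]), 133, np.float64(0.04297335353330867)) 
from [0.5422 0.0557 0.1985] rz units -0.003 shift [-0.183  0.649  1.27 ] q6end 0.55 tilt [-3.14  0.  ] f [-0.2  0.6 -0.6] w 0.032 t 50.0
```

C is seated. D next, gripped across the outside.

```bash
python3 -c "
from h import *
plan(.6125,-.008,.1,1.034)"
```

```text
from [0.5422 0.0557 0.1985] rz units -0.003 shift [-0.188  0.93   1.27 ] q6end 0.52 tilt [-3.14  0.  ] f [-0.2  0.6 -0.6] w 0.032 t 50.0
```

```bash
python3 -m inch '[[[-0.05,0.3,0,0,0,0],[-0.12,0.6,0,0,0,0],[-0.19,0.93,0.3,0,0,0],[-0.19,0.93,0.7,0,0,0],[-0.19,0.93,1,0,0,0],[-0.19,0.93,1,0,0,0]]]' 0.98 40 >/dev/null
python3 -m inch '[[[0,0,0.15,0,0,0],[0,0,0.3,0,0,0],[0,0,0.3,0,0,0]]]' >/dev/null
python3 -c "
from h import *
plan(.6125,-.008,.0332,1.034)"
```

```text
from [ 0.6113 -0.0066  0.0681] rz units 0.003 shift [-0.006  0.017  0.634] q6end 0.52 tilt [-3.139e+00  1.000e-03] f [ 0.2 -0.5 -0. ] w 0.090 t 50.9
```

```bash
python3 -m inch '[[[0,0.02,0.2,0,0,0],[0,0.02,0.4,0,0,0],[0,0.02,0.58,0,0,0],[0,0.02,0.63,0,0,0],[0,0.02,0.63,0,0,0]]]' |egrep 'pos|ft'
python3 -m inch '[[[0,0,0,0,0,0],[0,0,0,0,0,0],[0,0,0,0,0,0],[0,0,0,0,0,0],[0,0,0,0,0,0]]]' 0 40|egrep 'pos|ft|gr'
python3 -m inch '[[[0,0,-0.1,0,0,0],[0,0,-0.4,0,0,0],[0,0,-0.7,0,0,0],[0,0,-1,0,0,0],[0,0,-1,0,0,0]]]'|egrep 'pos|ft|gr|rot'
python3 -m inch '[[[0,0,-0.3,0,0,0],[0,0,-0.7,0,0,0],[0,0,-1,0,0,0],[0,0,-1,0,0,0],[0,0,-1,0,0,0]]]'|egrep 'pos|ft|gr|rot'
python3 -c "
from h import *
plan(*dw(.0926,-.0113),.16,1.034)"
```

```text
tcp_pos: [0.6141, -0.0082, 0.0067]
ft_force: [0.2, 0.9, 0.1]
tcp_pos: [0.6146, -0.0083, 0.0074]
ft_force: [-1.2, 0.2, 3.4]
grip_width: 0.0616
gripper_force: 40.0
tcp_pos: [0.6179, -0.009, 0.1124]
tcp_rot: [3.132, -0.003, 1.035]
ft_force: [0.9, -0.7, -0.4]
grip_width: 0.0611
gripper_force: 40.0
tcp_pos: [0.6139, -0.0083, 0.2057]
tcp_rot: [-3.141, 0.0, 1.035]
ft_force: [-0.6, -0.5, -2.2]
grip_width: 0.0614
gripper_force: 40.0
from [ 0.6139 -0.0083  0.2057] rz units 0.001 shift [ 2.175 -1.554  0.742] q6end 0.95 tilt [-3.141  0.   ] f [-0.6 -0.5 -2.2] w 0.061 t 52.9
```

```bash
python3 -m inch '[[[0.2,-0.15,0,0,0,0],[0.5,-0.35,0,0,0,0],[0.8,-0.6,0,0,0,0],[1,-0.78,0,0,0,0]]]' >/dev/null
python3 -m inch '[[[0.3,-0.25,0,0,0,0],[0.6,-0.5,0,0,0,0],[0.9,-0.77,0,0,0,0],[1,-0.77,0,0,0,0]]]' >/dev/null
python3 -m inch '[[[0.1,0,0.1,0,0,0],[0.18,0,0.3,0,0,0],[0.18,0,0.5,0,0,0],[0.18,0,0.65,0,0,0],[0.18,0,0.65,0,0,0]]]' |egrep 'pos|gr|ft'
python3 - <<'E'
from h import *
plan(*dw(.0926,-.0113),.092,1.034)
t=grab('top');g=grab('scene');s=telemetry.state()['tcp_pos']; c=np.array(s[:2]); print('tcp',dl(c))
zr=s[2]+.0285+.006
for f in(t,g):
  for n,k in(('D',(c,.042,zr-.01,zr+.01,.064)),('C',(dw(.093,-.01),.055,.084,.092,.088))):
    try: r=ring(f,*k);print(n,r,dl(r[0]))
    except Exception as e: print(n,e)
save(t,'t8.png',(80,130,320,310),3.3)
E
```

```text
tcp_pos: [0.59, 0.2567, 0.137]
ft_force: [-1.0, 0.4, -0.5]
grip_width: 0.0616
gripper_force: 40.0
from [0.59   0.2567 0.137 ] rz units -0.001 shift [0.02  0.007 0.735] q6end 0.95 tilt [-3.136  0.005] f [-1.   0.4 -0.5] w 0.062 t 54.1
tcp [ 0.0924 -0.0121]
D (array([0.58886074, 0.25656789]), 247, np.float64(0.17165419362194945)) [ 0.0898 -0.0097]
C (array([0.59081217, 0.25998506]), 237, np.float64(0.08798070222374887)) [ 0.0937 -0.0096]
D (array([0.59133564, 0.25384393]), 144, np.float64(0.1724138080645834)) [ 0.0887 -0.0132]
C (array([0.59352555, 0.25657402]), 130, np.float64(0.08673594492893666)) [ 0.0922 -0.0137]
```

View pics/t8.png

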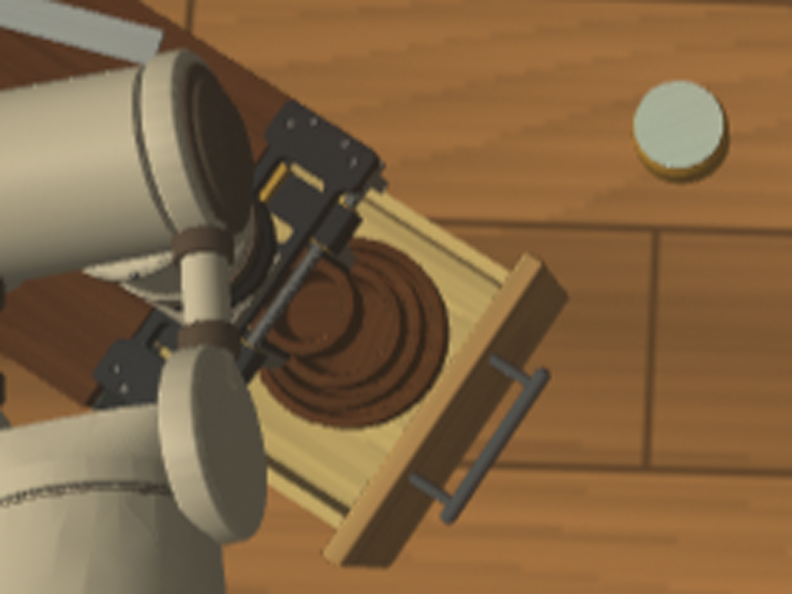

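D (rim at 315,310) is held level over the nested A/B/C set. Both cameras put it about 3.5 mm short along the drawer axis, so I correct that and lower.

```bash
python3 -m inch '[[[0.035,0.005,0.2,0,0,0],[0.035,0.005,0.4,0,0,0],[0.035,0.005,0.55,0,0,0],[0.035,0.005,0.64,0,0,0],[0.035,0.005,0.64,0,0,0],[0.035,0.005,0.64,0,0,0]]]' |egrep 'pos|ft|wid'
for i in 1 2 3 4 5; do python3 -m inch '[[[0,0,0.01,0,0,0],[0,0,0.015,0,0,0],[0,0,0.015,0,0,0]]]' |egrep 'pos|ft'; done
```

```text
tcp_pos: [0.595, 0.2611, 0.0784]
ft_force: [-0.2, -0.1, -1.6]
grip_width: 0.0614
tcp_pos: [0.5948, 0.2612, 0.0766]
ft_force: [-0.1, -0.1, -0.6]
tcp_pos: [0.5944, 0.261, 0.0745]
ft_force: [0.3, -0.1, -0.4]
tcp_pos: [0.5944, 0.261, 0.0729]
ft_force: [-0.3, -0.4, -0.6]
tcp_pos: [0.5943, 0.261, 0.0715]
ft_force: [0.3, -0.1, -0.2]
tcp_pos: [0.5943, 0.261, 0.07]
ft_force: [0.9, -0.1, -0.5]
```

```bash
for i in 1 2 3 4 5; do python3 -m inch '[[[0,0,0.01,0,0,0],[0,0,0.015,0,0,0],[0,0,0.015,0,0,0]]]' |egrep 'pos|ft'; done
```

```text
tcp_pos: [0.5944, 0.261, 0.0685]
ft_force: [0.3, 0.7, -0.9]
tcp_pos: [0.5944, 0.261, 0.067]
ft_force: [0.1, -0.4, -0.6]
tcp_pos: [0.5943, 0.261, 0.0654]
ft_force: [0.1, -0.0, -0.5]
tcp_pos: [0.5945, 0.2611, 0.0644]
ft_force: [-1.1, 0.2, 2.3]
tcp_pos: [0.5949, 0.2616, 0.0644]
ft_force: [-3.6, -0.5, 8.1]
```

```bash
python3 -m inch '[[[0,0,-0.015,0,0,0],[0,0,-0.015,0,0,0],[0,0,-0.015,0,0,0],[0,0,-0.015,0,0,0]]]' 0.85 25|egrep 'width|ft'
python3 -m inch '[[[0,0,-0.2,0,0,0],[0,0,-0.6,0,0,0],[0,0,-1,0,0,0],[0,0,-1,0,0,0]]]' >/dev/null
python3 -m inch '[[[0,0,-0.3,0,0,0],[0,0,-0.4,0,0,0]]]' 0.75 >/dev/null
python3 -m inch '[[[-0.3,0.1,0,0,0,0],[-0.6,0.4,0,0,0,0],[-0.9,0.8,0,0,0,0],[-1,1,0,0,0,0]]]' >/dev/null
python3 -m inch '[[[-0.3,0.3,0,0,0,0],[-0.6,0.6,0,0,0,0],[-0.9,1,0,0,0,0],[-1,1,0,0,0,0]]]' >/dev/null
python3 - <<'E'
from h import *
t=grab('top');s=grab('scene')
for n,pt,d,h in(('C',dw(.093,-.01),.088,.088),('D',dw(.093,-.01),.064,.099),('E',(.64,-.38),.04,.044)):
  for f in(t,s):
    try: r=ring(f,pt,d/2+.02,h-.004,h+.006,d); print(n,r, dl(r[0]) if n in 'DC' else '')
    except Exception as e: print(n,e)
plan(.640,-.380,.1,1.034)
E
```

```text
ft_force: [-0.0, -0.5, -0.6]
grip_width: 0.0783
C (array([0.59124596, 0.26044515]), 441, np.float64(0.08835778191121268)) [ 0.0944 -0.0097]
C (array([0.5897668 , 0.26240327]), 87, np.float64(0.0875902848357597)) [ 0.0953 -0.0075]
D (array([0.59340818, 0.26161911]), 274, np.float64(0.09893175992709458)) [ 0.0965 -0.011 ]
D (array([0.59563395, 0.25796003]), 28, np.float64(0.09754040772237926)) [ 0.0945 -0.0148]
E (array([ 0.6389932 , -0.37843427]), 136, np.float64(0.04398389756451271)) 
E (array([ 0.64123405, -0.38174951]), 126, np.float64(0.04275685157762765)) 
from [ 0.6637 -0.0147  0.2029] rz units -0.004 shift [-3.261  1.664  1.314] q6end 0.00 tilt [-3.14  0.  ] f [-0.9  0.4 -0.2] w 0.069 t 59.8
```

D is seated (rim at 99 mm). Now E at (0.640,−0.380).

```bash
python3 -m inch '[[[-0.35,0.2,0,0,0,0],[-0.7,0.4,0,0,0,0],[-1,0.6,0,0,0,0]]]' >/dev/null
python3 -m inch '[[[-0.35,0.2,0,0,0,0],[-0.7,0.4,0,0,0,0],[-1,0.6,0,0,0,0]]]' >/dev/null
python3 -m inch '[[[-0.35,0.2,0.1,0,0,0],[-0.7,0.4,0.2,0,0,0],[-1,0.46,0.3,0,0,0]]]' >/dev/null
python3 -m inch '[[[-0.26,0,0.3,0,0,0],[-0.26,0,0.6,0,0,0],[-0.26,0,0.9,0,0,0],[-0.26,0,1,0,0,0],[-0.26,0,1,0,0,0]]]' >/dev/null
python3 -c "
from h import *
plan(.640,-.380,.0345,1.034)"
```

```text
from [ 0.6399 -0.3756  0.0718] rz units 0.005 shift [-0.038  0.023  0.658] q6end 0.00 tilt [-3.137e+00 -1.000e-03] f [ 0.3 -0.3 -0.2] w 0.069 t 61.1
```

```bash
python3 -m inch '[[[-0.02,0.02,0.2,0,0,0],[-0.035,0.02,0.4,0,0,0],[-0.035,0.02,0.6,0,0,0],[-0.035,0.02,0.66,0,0,0],[-0.035,0.02,0.66,0,0,0]]]' |egrep 'pos|ft'
python3 -m inch '[[[0,0,0,0,0,0],[0,0,0,0,0,0],[0,0,0,0,0,0],[0,0,0,0,0,0],[0,0,0,0,0,0]]]' 0 35|egrep 'pos|ft|gr'
python3 -m inch '[[[0,0,-0.1,0,0,0],[0,0,-0.4,0,0,0],[0,0,-0.7,0,0,0],[0,0,-1,0,0,0],[0,0,-1,0,0,0]]]'|egrep 'pos|ft|gr|rot'
python3 -m inch '[[[0,0,-0.3,0,0,0],[0,0,-0.7,0,0,0],[0,0,-1,0,0,0],[0,0,-1,0,0,0],[0,0,-1,0,0,0]]]'|egrep 'pos|ft|gr|rot'
python3 -c "
from h import *
plan(*dw(.0957,-.0125),.16,1.034)"
```

```text
tcp_pos: [0.6403, -0.3817, 0.0075]
ft_force: [0.3, -0.5, 0.3]
tcp_pos: [0.6408, -0.3824, 0.0089]
ft_force: [-0.5, -0.0, 2.3]
grip_width: 0.0378
gripper_force: 35.0
tcp_pos: [0.6433, -0.3845, 0.1153]
tcp_rot: [3.131, 0.002, 1.035]
ft_force: [-0.1, -0.1, 0.2]
grip_width: 0.0377
gripper_force: 35.0
tcp_pos: [0.6403, -0.3821, 0.2074]
tcp_rot: [-3.141, 0.0, 1.035]
ft_force: [-0.2, -0.6, -1.5]
grip_width: 0.0378
gripper_force: 35.0
from [ 0.6403 -0.3821  0.2074] rz units 0.001 shift [ 5.283 -3.68   0.759] q6end 0.95 tilt [-3.141  0.   ] f [-0.2 -0.6 -1.5] w 0.038 t 63.1
```

```bash
for i in 1 2 3 4 5; do python3 -m inch '[[[0.3,-0.2,0,0,0,0],[0.6,-0.42,0,0,0,0],[0.9,-0.64,0,0,0,0],[1,-0.7,0,0,0,0]]]' >/dev/null; done
python3 -m inch '[[[0.15,-0.1,0,0,0,0],[0.28,-0.18,0.2,0,0,0],[0.28,-0.18,0.4,0,0,0],[0.28,-0.18,0.5,0,0,0],[0.28,-0.18,0.5,0,0,0],[0.28,-0.18,0.5,0,0,0]]]' |egrep 'pos|gr|ft'
python3 - <<'E'
from h import *
plan(*dw(.0957,-.0125),.104,1.034)
t=grab('top');g=grab('scene');s=telemetry.state()['tcp_pos']; c=np.array(s[:2]); print('tcp',dl(c))
zr=s[2]+.0285+.007
for f in(t,g):
  for n,k in(('E',(c,.03,zr-.01,zr+.01,.04)),('D',(dw(.096,-.011),.042,.095,.104,.064))):
    try: r=ring(f,*k);print(n,r,dl(r[0]))
    except Exception as e: print(n,e)
E
```

```text
tcp_pos: [0.5944, 0.2589, 0.1586]
ft_force: [-0.2, -0.4, -0.1]
grip_width: 0.0378
gripper_force: 35.0
from [0.5944 0.2589 0.1586] rz units -0.001 shift [ 0.01  -0.007  0.831] q6end 0.95 tilt [ 3.141 -0.   ] f [-0.2 -0.4 -0.1] w 0.038 t 65.8
tcp [ 0.0952 -0.0133]
E (array([0.59331728, 0.2593293 ]), 183, np.float64(0.1937542081691913)) [ 0.0945 -0.0121]
D (array([0.59338596, 0.26167778]), 201, np.float64(0.09887019401160302)) [ 0.0965 -0.011 ]
E (array([0.59344474, 0.25741207]), 86, np.float64(0.1935844447709532)) [ 0.0929 -0.0132]
D (array([0.59631408, 0.2582133 ]), 92, np.float64(0.09773385915525379)) [ 0.095  -0.0152]
```

```bash
python3 -m inch '[[[0.02,0,0.2,0,0,0],[0.02,0,0.4,0,0,0],[0.02,0,0.6,0,0,0],[0.02,0,0.72,0,0,0],[0.02,0,0.72,0,0,0],[0.02,0,0.72,0,0,0]]]' |egrep 'pos|ft|wid'
for i in 1 2 3 4 5 6 7; do python3 -m inch '[[[0,0,0.01,0,0,0],[0,0,0.015,0,0,0],[0,0,0.015,0,0,0]]]' |egrep 'pos|ft'; done
```

```text
tcp_pos: [0.5954, 0.2615, 0.0872]
ft_force: [0.4, 0.0, 0.3]
grip_width: 0.0379
tcp_pos: [0.5951, 0.2616, 0.0853]
ft_force: [0.2, -0.3, -0.1]
tcp_pos: [0.5946, 0.2615, 0.083]
ft_force: [0.3, -0.2, -0.6]
tcp_pos: [0.5946, 0.2614, 0.0814]
ft_force: [1.3, -0.8, -0.4]
tcp_pos: [0.5946, 0.2615, 0.0799]
ft_force: [0.2, 0.1, 0.0]
tcp_pos: [0.5946, 0.2614, 0.0784]
ft_force: [-1.1, -0.3, -0.9]
tcp_pos: [0.5946, 0.2615, 0.077]
ft_force: [-0.2, -0.0, -0.4]
tcp_pos: [0.5946, 0.2615, 0.0755]
ft_force: [0.6, 0.3, -0.4]
```

```bash
for i in 1 2; do python3 -m inch '[[[0,0,0.01,0,0,0],[0,0,0.012,0,0,0],[0,0,0.012,0,0,0]]]' |egrep 'pos|ft'; done
python3 -m inch '[[[0,0,0,0,0,0],[0,0,0,0,0,0],[0,0,0,0,0,0],[0,0,0,0,0,0]]]' 0.62 25|egrep 'width|ft'
python3 -m inch '[[[0,0,-0.2,0,0,0],[0,0,-0.6,0,0,0],[0,0,-1,0,0,0],[0,0,-1,0,0,0]]]' >/dev/null
python3 -m inch '[[[-0.4,0,0,0,0,0],[-0.8,0,0,0,0,0],[-1,0,0,0,0,0]]]' 0 >/dev/null
python3 -m inch '[[[-0.4,0,0,0,0,0],[-0.8,0,0,0,0,0],[-1,0,0,0,0,0],[-1,0,0,0,0,0]]]' |egrep pos
python3 - <<'E'
from h import *
t=grab('top');s=grab('scene')
for n,pt,d,h in(('A',dw(.093,-.01),.136,.066),('B',dw(.093,-.01),.112,.077),('C',dw(.093,-.01),.088,.088),('D',dw(.096,-.01),.064,.099),('E',dw(.0965,-.01),.04,.110)):
    r=ring(t,pt,d/2+.015,h-.004,h+.005,d); print(n,r, dl(r[0]))
save(t,'t9.png',(60,120,340,330),2.8)
plan(*dw(-.075,0),.2,1.034)
E
```

```text
tcp_pos: [0.5949, 0.2616, 0.0749]
ft_force: [-1.0, 0.3, 2.7]
tcp_pos: [0.5951, 0.2619, 0.0748]
ft_force: [-2.0, 0.9, 7.9]
ft_force: [0.1, -0.4, -0.4]
grip_width: 0.057
tcp_pos: [0.4915, 0.0879, 0.1726]
A (array([0.58870159, 0.25979335]), 300, np.float64(0.06633272320056416)) [ 0.0925 -0.0079]
B (array([0.58945894, 0.2611183 ]), 250, np.float64(0.07716837372772667)) [ 0.094  -0.0079]
C (array([0.5911784 , 0.26129259]), 164, np.float64(0.08831649714048273)) [ 0.095  -0.0093]
D (array([0.59355493, 0.26268081]), 104, np.float64(0.09913536151172075)) [ 0.0975 -0.0106]
E (array([0.61126144, 0.29387613]), 1, np.float64(0.11101673433228143)) [ 0.1333 -0.0099]
from [0.4927 0.0897 0.173 ] rz units -0.000 shift [ 0.278 -0.123  0.015] q6end 0.77 tilt [-3.141 -0.   ] f [-0.  -0.7 -0.9] w 0.001 t 70.8
```

View pics/t9.png

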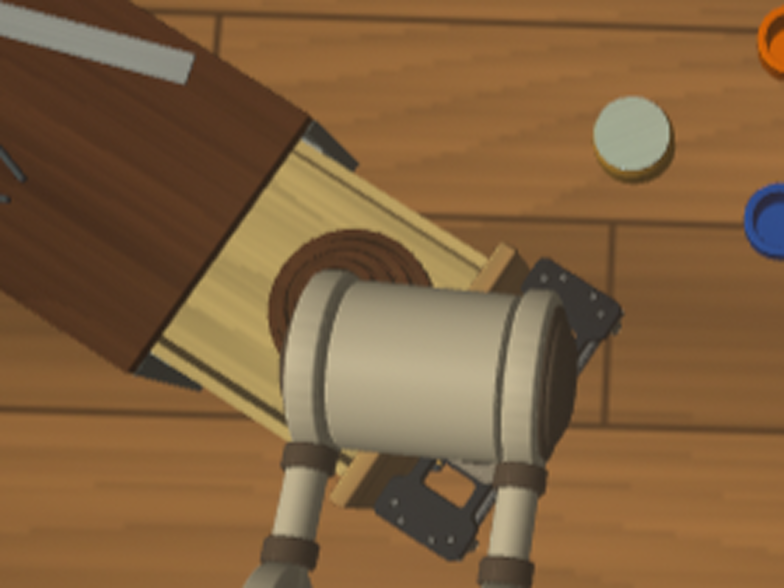

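The nested set stands in the drawer at (350,290), partly hidden by the arm, and E made contact at its seated height. I go down in front of the bar with shut fingers and push the drawer shut.

```bash
python3 -m inch '[[[0,-0.12,0.2,0,0,0],[0,-0.12,0.5,0,0,0],[0,-0.12,0.8,0,0,0],[0,-0.12,1,0,0,0],[0,-0.12,1,0,0,0]]]' |egrep 'pos|ft'
python3 -m inch '[[[0.1,0,0.1,0,0,0],[0.2,0,0.1,0,0,0],[0.3,0,0.1,0,0,0],[0.34,0,0.1,0,0,0],[0.36,0,0.1,0,0,0],[0.38,0,0.1,0,0,0],[0.4,0,0.1,0,0,0]]]' |egrep 'pos|ft'
python3 -m inch '[[[0.04,0,0,0,0,0],[0.1,0,0,0,0,0],[0.18,0,0,0,0,0],[0.28,0,0,0,0,0],[0.38,0,0,0,0,0],[0.48,0,0,0,0,0],[0.58,0,0,0,0,0],[0.66,0,0,0,0,0],[0.7,0,0,0,0,0],[0.7,0,0,0,0,0]]]' |egrep 'pos|ft'
python3 -c "
from h import *
s=telemetry.state();print(dl(s['tcp_pos'][:2]))
t=grab('top');w=cloud(t)
m=(abs(w[...,2]-.137)<.004)&(np.hypot(w[...,0]-.56,w[...,1]-.23)<.15)&(dl0:=((w[...,:2]-DO)@DX)<.12)
p=w[m][:,:2].astype(np.float32);b=cv2.minAreaRect(p);print(b,dl(b[0]))"
```

```text
tcp_pos: [0.4797, 0.0968, 0.0699]
ft_force: [-1.2, 0.8, 0.7]
tcp_pos: [0.5027, 0.1298, 0.0634]
ft_force: [-1.1, -1.7, 1.9]
tcp_pos: [0.5386, 0.1911, 0.063]
ft_force: [-0.0, -0.6, -0.4]
[0.0078 0.    ]
((0.5678072571754456, 0.24202927947044373), (0.01641121506690979, 0.23432572185993195), 59.36157989501953) [0.0666 0.001 ]
```

```bash
python3 -m inch '[[[0.06,0,0,0,0,0],[0.16,0,0,0,0,0],[0.28,0,0,0,0,0],[0.4,0,0,0,0,0],[0.52,0,0,0,0,0],[0.64,0,0,0,0,0],[0.76,0,0,0,0,0],[0.86,0,0,0,0,0],[0.94,0,0,0,0,0],[0.96,0,0,0,0,0]]]' |egrep 'pos|ft'
for i in 1 2 3 4; do python3 -m inch '[[[0.015,0,0,0,0,0],[0.03,0,0,0,0,0],[0.03,0,0,0,0,0]]]' |egrep 'pos|ft'; done
```

```text
tcp_pos: [0.5884, 0.274, 0.0635]
ft_force: [-2.2, -1.2, -0.5]
tcp_pos: [0.5891, 0.2754, 0.0634]
ft_force: [-1.5, -0.6, 0.2]
tcp_pos: [0.5907, 0.2781, 0.0634]
ft_force: [-1.4, -0.7, 0.9]
tcp_pos: [0.5923, 0.2808, 0.0633]
ft_force: [-0.5, -0.8, 1.7]
tcp_pos: [0.5934, 0.2825, 0.0632]
ft_force: [-3.6, -3.6, 2.4]
```

```bash
for i in 1 2 3; do python3 -m inch '[[[0.01,0,0,0,0,0],[0.02,0,0,0,0,0],[0.02,0,0,0,0,0]]]' |egrep 'pos|ft'; done
```

```text
tcp_pos: [0.5934, 0.2825, 0.0632]
ft_force: [-7.9, -9.5, 6.0]
tcp_pos: [0.5933, 0.2825, 0.0632]
ft_force: [-11.1, -14.8, 10.6]
tcp_pos: [0.5932, 0.2825, 0.0632]
ft_force: [-15.2, -19.9, 14.5]
```

It is against the stop. I back off, lift clear and check.

```bash
python3 -m inch '[[[-0.1,0,0,0,0,0],[-0.3,0,0,0,0,0],[-0.6,0,0,0,0,0],[-0.6,0,0,0,0,0]]]' >/dev/null
python3 -m inch '[[[0,0,-0.4,0,0,0],[-0.3,0,-0.8,0,0,0],[-0.6,0,-1,0,0,0],[-1,0,-1,0,0,0]]]' >/dev/null
python3 -m inch '[[[-0.4,0,0,0,0,0],[-0.8,0,0,0,0,0],[-1,0,0,0,0,0],[-1,0,0,0,0,0]]]'|egrep 'time|pos|ft'
python3 - <<'E'
from h import *
t=grab('top');s=grab('scene');w=cloud(t)
m=(abs(w[...,2]-.137)<.004)&(np.hypot(w[...,0]-.62,w[...,1]-.33)<.14)&(((w[...,:2]-DO)@DX)<.185)
p=w[m][:,:2];q=(p-DO)@DX;print('front x',np.percentile(q,[5,50,95]).round(4),len(q))
o=np.hstack([t['pixels'][100:350,60:520],s['pixels'][100:350,250:560]])[:,:,::-1]
cv2.imwrite('pics/end.png',o)
E
```

```text
time: 77.3
tcp_pos: [0.4642, 0.0637, 0.1638]
ft_force: [0.2, 0.0, 0.0]
front x [0.1646 0.1727 0.1813] 920
```

View pics/end.png

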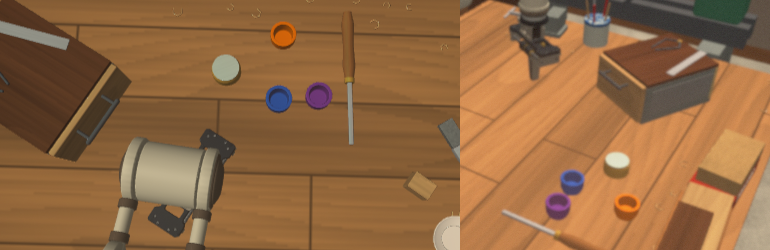

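The drawer is shut (front middle at (90,110), moved the full 180 mm), no walnut bowls are left on the bench, and the other objects are where they were. Handing in.

```bash
python3 -c "
from station import ticket
print(ticket.close_job())"
```

```text
the job is handed in; nothing more can be done
None
```

All five walnut bowls are nested in order in the drawer, the drawer is pushed shut against its stop, and nothing else on the bench was moved; the job is handed in, with no verdict returned yet.

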